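# Close the window seat: stack the cups and hang the sign

## Task

Close up the window seat: put every cup on the coaster of its own colour, centred on it and mouth-down, the cups of a colour in one straight stack, rim resting on rim. When all cups are stacked, hang the red sign on the screw of the post by its keyhole, slid fully down into the narrow slot so that it hangs upright by itself. Do not knock over or push away the two bottles, the white cone or the spoon.

Things in the scene. Friction and masses are not known exactly. Their poses are not given: they have to be found in the camera images.
- brown0_mid (a point): dark reddish-brown cup, straight-sided, 58 mm outside diameter, 52 mm high, wall 6 mm, 90 g, may be absent. It stands mouth-down at the start. On its top is a raised foot rim, 6 mm wide and 6 mm high, of the same 58 mm diameter as the mouth, so one cup's mouth rim can rest on another's foot rim. The point is on its axis half-way up (26 mm from either end); z runs from the mouth towards the foot, so it points up when mouth-down
- brown1_mid (a point): dark reddish-brown cup, straight-sided, 58 mm outside diameter, 52 mm high, wall 6 mm, 90 g, may be absent. It stands mouth-down at the start. On its top is a raised foot rim, 6 mm wide and 6 mm high, of the same 58 mm diameter as the mouth, so one cup's mouth rim can rest on another's foot rim. The point is on its axis half-way up (26 mm from either end); z runs from the mouth towards the foot, so it points up when mouth-down
- brown2_mid (a point): dark reddish-brown cup, straight-sided, 58 mm outside diameter, 52 mm high, wall 6 mm, 90 g, may be absent. It stands mouth-down at the start. On its top is a raised foot rim, 6 mm wide and 6 mm high, of the same 58 mm diameter as the mouth, so one cup's mouth rim can rest on another's foot rim. The point is on its axis half-way up (26 mm from either end); z runs from the mouth towards the foot, so it points up when mouth-down
- cream0_mid (a point): cream-white cup, straight-sided, 58 mm outside diameter, 52 mm high, wall 6 mm, 90 g, may be absent. It stands mouth-down at the start. On its top is a raised foot rim, 6 mm wide and 6 mm high, of the same 58 mm diameter as the mouth, so one cup's mouth rim can rest on another's foot rim. The point is on its axis half-way up (26 mm from either end); z runs from the mouth towards the foot, so it points up when mouth-down
- cream1_mid (a point): cream-white cup, straight-sided, 58 mm outside diameter, 52 mm high, wall 6 mm, 90 g, may be absent. It stands mouth-down at the start. On its top is a raised foot rim, 6 mm wide and 6 mm high, of the same 58 mm diameter as the mouth, so one cup's mouth rim can rest on another's foot rim. The point is on its axis half-way up (26 mm from either end); z runs from the mouth towards the foot, so it points up when mouth-down
- cream2_mid (a point): cream-white cup, straight-sided, 58 mm outside diameter, 52 mm high, wall 6 mm, 90 g, may be absent. It stands mouth-down at the start. On its top is a raised foot rim, 6 mm wide and 6 mm high, of the same 58 mm diameter as the mouth, so one cup's mouth rim can rest on another's foot rim. The point is on its axis half-way up (26 mm from either end); z runs from the mouth towards the foot, so it points up when mouth-down
- coaster_brown_top (a point): centre of the top face, 3 mm above the counter, of a fixed round coaster, 88 mm diameter, pale wood with a reddish-brown centre disc; place of the brown cups
- coaster_cream_top (a point): centre of the top face, 3 mm above the counter, of a fixed round coaster, 88 mm diameter, pale wood with a cream-white centre disc; place of the cream cups
- sign_top (a point): dark red closed-sign, an upright wooden plate 8 mm thick (its x), 90 mm wide (its y), 140 mm high (its z), 100 g, the same on both faces, starting upright in the slot of the stand. The point is the middle of its top edge, half-way through the thickness; z points up. Keyhole on its middle line: opening 22 mm wide, from 72 to 96 mm below the top edge, narrowing above into a slot 9 mm wide that ends 48 mm below the top edge. The upper 48 mm is solid
- sign_seat (a point): point of the sign where the screw's shank lies when fully hung: in the upper end of the narrow slot, 50.5 mm below the top edge, half-way through the thickness; axes as the sign. The middle of the keyhole opening is 33.5 mm below it
- stand: loose pale wooden block 76 mm (x) by 124 mm (y) by 34 mm high, 0.6 kg, with a slot 11 mm by 96 mm (along its y), 26 mm deep, in which the sign stands; origin at the centre of its underside
- screw (a point): brass screw of the sign post, on its side away from the robot: level shank 5 mm diameter, 14 mm long between the post's face and the round head, 14 mm diameter, 4 mm thick. The point is on the shank's axis midway between face and head, 130 mm above the counter. z up; x points into the post, roughly towards the robot (the head is towards -x)
- post: fixed wooden sign post: upright board 100 mm wide, 18 mm thick, 145 mm high (its top is 15 mm above the screw's axis), on a dark steel foot on the robot's side. Origin at the bottom of the face that carries the screw; axes as the screw
- rice_bottle: bystander, to be left alone: white rice-wine bottle, green cap, 68 mm diameter, 200 mm high, standing at the edge of the work area; origin at the centre of its underside
- water_bottle: bystander, to be left alone: glass water bottle, 64 mm diameter, 190 mm high, standing at the edge of the work area; origin at the centre of its underside
- paper_cone: bystander, to be left alone: white paper-cone ornament, 64 mm diameter at the foot, 100 mm high, standing at the edge of the work area; origin at the centre of its underside
- spoon: bystander: wooden spoon 170 mm long lying flat on the counter between the cups and the sign; to be left alone
- brown0: the same cup; origin at the centre of its mouth
- brown1: the same cup; origin at the centre of its mouth
- brown2: the same cup; origin at the centre of its mouth
- cream0: the same cup; origin at the centre of its mouth
- cream1: the same cup; origin at the centre of its mouth
- cream2: the same cup; origin at the centre of its mouth
- sign: the same sign; origin at the middle of its lower edge

How it is judged:
By the outcome, as a careful person would: the job done as asked, in the order asked, and still so for the second after the job is handed in, with the robot touching nothing.
Of brown0, brown1, brown2, cream0, cream1, cream2 only 4 to 6 are there at a start; the rules pass over those that are not, and their reading is None.
At some moment in a run one of stand may be knocked a few centimetres aside while the robot is not near it.
Once in a run the grip may slacken for a moment while it holds something.
It also fails if it takes over 210 s, if anything falls off the work surface, if the arm or the gripper's body presses on something with over 40 N, if the wrist force passes 120 N, or if a joint passes its speed limit or range.

## Robot

A 6-joint arm with a two-finger parallel gripper is mounted at the origin on the work surface. World frame = base frame: x ahead of the robot, y to its left, z up, the work surface at z = 0. Lengths are in m, angles in rad, forces in N, time in s.
With the tool pointing down it reaches from about 0.35 to 0.775 m from the base axis. Payload 7.3 kg.
Tool frame: the origin (TCP) lies midway between the tips of the shut fingers; the grasp point (between the pads) lies 19 mm behind it; z points along the fingers, y is the direction in which the jaws open and shut (so a half turn about z gives the same grasp; the last joint's range is limited). The gripper opens to 92 mm and grips with 3 to 60 N. Pads are 19 mm wide; open, the fingers measure 130 mm over their backs; the gripper's body (75 mm by 190 mm) begins 47 mm behind the grasp point.
Start: joints at [-1.353, 0.342, 1.524, -0, 1.275, -0.146], TCP at [0.187, -0.491, 0.227] pointing down, gripper open.
Joint ranges: [-2.53, 2.53], [-0.77, 2.02], [0.04, 2.7], [-1, 4.14], [0.28, 2.66], [-3.11, 3.11]. Speed limits (rad/s): [2.57, 2.57, 3.14, 3.14, 3.14, 3.14].

## Interface

Orientations are given as [roll, pitch, yaw] about the fixed x, y, z axes, in that order (R = Rz(yaw) Ry(pitch) Rx(roll)).
In Python, from cell import status, eyes, job gives the robot as it stands.
- The arm moves only by the tool jog_arm, never from a script. Its argument "series" is a list of rows, each a list of 3 entries, a list of its own where there are three numbers: the gripper command: -1 is shut, 1 is fully open, values between are in proportion, then the shift along the tool's x, y, z in m, then the turn, a rotation vector about the tool's x, y, z in rad. In form: [[grip, [x, y, z], [ax, ay, az]], ...]. A call has 1 to 12 rows; each row is the pose to reach, as a shift and turn from the pose commanded when the call began, along the tool's axes at that moment; what a row does not reach only later rows make up. A row lasts 1/12 s, in which the tool goes at most 41.7 mm and 7.16 degrees, less where a joint would pass 70% of its speed; a pose out of reach is approached as far as the arm can. A call with a gripper value outside its range is refused whole. The fingers move at their own pace and stop on an object; "squeeze" is the grip in N (left out, the last holds). Time passes only in rows, so rows that repeat a pose let the fingers close. It gives the time, the measured TCP pose, the force and the opening at its end, in the units of the state.
- status.observe(): the state, without advancing time (a new reading comes with each control period).
- eyes.read_camera(name): name is "scene" or "top" or "wrist"; returns a dict with "img" (384x512x3 uint8, red, green, blue), "range_z" (384x512 float32, m along the optical axis (not along the pixel's ray), 0 where there is no reading), "camera_matrix" (3x3 intrinsics, pixels), "k1" (the pictures are not rectified: a ray, as slopes to the right and down, at radius r is drawn at 1 + k1 r^2 times it, then the intrinsics apply), "T" (4x4, takes a point from camera to world coordinates); the wrist camera has in their place "tool_from_camera" (4x4, takes a point from camera to tool coordinates, whose origin is the TCP and whose axes are the flange's). Camera axes: x right, y down, z forward; pixel columns grow to the right and rows downward; lengths in m; the calibration is good to about 2 mm. A picture is of the moment at which its call begins: read the wrist's pose just before it.
- job.hand_in(): hands the job in, once; it reports no verdict.
The state is a dict: "time": time; "qpos": joint angles; "qvel": joint speeds; "joint_efforts": joint torques, N m; "tool_pos": TCP position; "tool_rot": TCP orientation; "contact_force": force on the tool from outside, world axes, zero at the start; "torque": the same for the moment, N m; "opening": finger opening in m.
Only numpy, scipy, OpenCV 4.12 (cv2) and the standard library are available. Lean on these libraries where they do the work, as an engineer would, in place of code of your own. Each camera call takes 0.05 s, during which the arm holds its last target.

## Working session

There is one attempt and no reset: what is moved stays moved. The work goes in short steps, Python scripts to look and compute and a tool call to move; the robot and the scene stay as the last step left them, time stands still between calls to the robot, and variables do not carry over. Pictures are saved under pics/ and viewed, and the job is handed in when it is done.

Besides the shell and the picture viewer there is one more tool, called by a JSON object that holds its "name" and its "arguments", one argument or row to a line. jog_arm: Moves the arm, as the interface text tells. Its arguments: {"type":"object","properties":{"series":{"type":"array","items":{"type":"array"}},"squeeze":{"type":"number"}},"required":["series"]}

```bash
ls; mkdir -p pics; python3 - <<'E'
from cell import status, eyes
import cv2
print(status.observe())
for n in ("scene","top","wrist"):
    d=eyes.read_camera(n); cv2.imwrite(f"pics/{n}0.png",d["img"][:,:,::-1])
    print(n,d["camera_matrix"],d["k1"],d.get("T",d.get("tool_from_camera")))
E
```

```text
pics
{'time': 0.0, 'qpos': array([-1.35297635e+00,  3.42714231e-01,  1.52501598e+00,  2.66142019e-05,
        1.27543406e+00, -1.45989834e-01]), 'qvel': array([-4.01397122e-04,  1.25432213e-03, -1.27482531e-03,  1.68599362e-03,
        5.22109270e-04,  7.72783788e-05]), 'joint_efforts': array([-3.32038595e-03, -4.31248498e+01, -2.44220906e+01,  7.13252812e-02,
        5.60352893e-02, -1.56953715e-04]), 'tool_pos': array([ 0.1867569 , -0.49021334,  0.22604975]), 'tool_rot': array([-3.14004145e+00, -2.53805038e-04,  3.63801848e-01]), 'contact_force': array([-0.89024869, -0.20793449,  0.43175521]), 'torque': array([-0.01529736, -0.00020668,  0.00180148]), 'opening': 0.09196674292385126}
scene [[418.22586827   0.         251.36417393]
 [  0.         418.22586827 192.80470824]
 [  0.           0.           1.        ]] -0.019803827674105032 [[ 0.86053145  0.32398365 -0.39309061  1.12093689]
 [ 0.50934106 -0.53578008  0.67343255 -0.78595246]
 [ 0.00757101 -0.77972707 -0.62607378  0.89227556]
 [ 0.          0.          0.          1.        ]]
top [[462.83277302   0.         258.08804555]
 [  0.         462.83277302 184.34837913]
 [  0.           0.           1.        ]] -0.1733344772150991 [[ 0.02297681 -0.98976714  0.14082992  0.43263323]
 [-0.99972068 -0.02196745  0.00871786  0.05696016]
 [-0.00553497 -0.14099089 -0.98999542  1.38664932]
 [ 0.          0.          0.          1.        ]]
wrist [[266.30188366   0.         252.31054877]
 [  0.         266.30188366 194.98265271]
 [  0.           0.           1.        ]] 0.01048151629728762 [[ 4.08877852e-04 -9.57498160e-01 -2.88439088e-01  7.71585445e-02]
 [ 9.99999642e-01  1.77674302e-04  8.27748036e-04 -1.10151803e-03]
 [-7.41319007e-04 -2.88439323e-01  9.57497889e-01 -1.56718331e-01]
 [ 0.00000000e+00  0.00000000e+00  0.00000000e+00  1.00000000e+00]]
```

View pics/scene0.png

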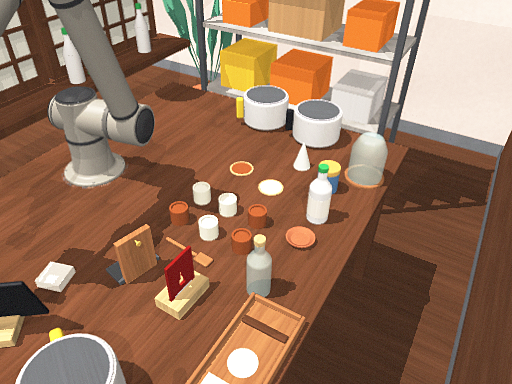

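View pics/top0.png

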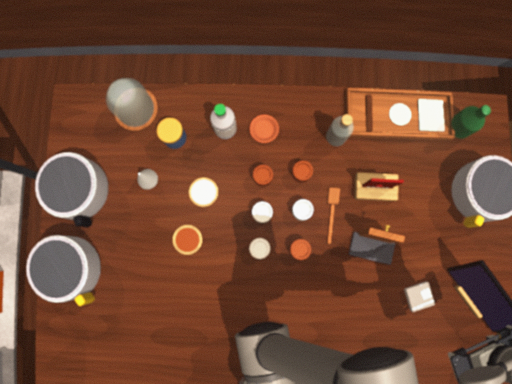

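View pics/wrist0.png

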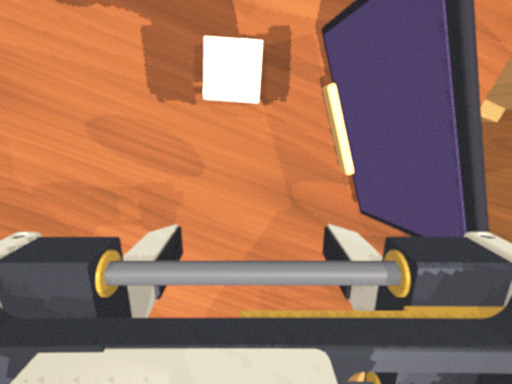

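```bash
cat > h.py <<'E'
from cell import status, eyes
import cv2, numpy as np
from scipy.spatial.transform import Rotation as Rn
def toolT():
    s=status.observe(); T=np.eye(4); T[:3,:3]=Rn.from_euler('xyz',s['tool_rot']).as_matrix(); T[:3,3]=s['tool_pos']; return T,s
def grab(n):
    Tt,s=toolT(); d=eyes.read_camera(n)
    d['TT']=d['T'] if 'T' in d else Tt@d['tool_from_camera']
    return d
def slopes(d,uv):
    uv=np.asarray(uv,float).reshape(-1,1,2)
    return cv2.undistortPoints(uv,d['camera_matrix'],np.array([d['k1'],0,0,0.])).reshape(-1,2)
def onplane(d,uv,z):
    s=slopes(d,uv); r=np.c_[s,np.ones(len(s))]@d['TT'][:3,:3].T; o=d['TT'][:3,3]
    return o+r*((z-o[2])/r[:,2])[:,None]
def cloud(d):
    H,W=d['range_z'].shape
    v,u=np.mgrid[:H,:W]; s=slopes(d,np.c_[u.ravel(),v.ravel()]); z=d['range_z'].ravel()
    p=np.c_[s*z[:,None],z]@d['TT'][:3,:3].T+d['TT'][:3,3]; p[z==0]=np.nan
    return p.reshape(H,W,3)
def project(d,p):
    q=(np.asarray(p,float).reshape(-1,3)-d['TT'][:3,3])@d['TT'][:3,:3]
    return cv2.projectPoints(q,np.zeros(3),np.zeros(3),d['camera_matrix'],np.array([d['k1'],0,0,0.]))[0].reshape(-1,2)
def save(n,im,crop=None,k=1):
    if crop: im=im[crop[1]:crop[3],crop[0]:crop[2]]
    im=cv2.resize(im,None,fx=k,fy=k,interpolation=cv2.INTER_NEAREST) if k!=1 else im
    cv2.imwrite(f'pics/{n}.png',im[:,:,::-1])
E
python3 - <<'E'
from h import *
for n in ('top','scene'):
    d=grab(n); p=cloud(d); z=p[...,2]
    reg=(p[...,0]>.3)&(p[...,0]<.85)&(abs(p[...,1])<.5)
    m=(reg&(z>.035)&(z<.062)).astype(np.uint8)
    k,l,st,c=cv2.connectedComponentsWithStats(m)
    for i in range(1,k):
        if st[i,4]<40: continue
        q=p[l==i]; print(n,'cup?',c[i].round(),st[i,4],q.mean(0).round(3),(q[:,:2].max(0)+q[:,:2].min(0))/2,np.ptp(q[:,:2],axis=0).round(3),d['img'][l==i].mean(0).round())
    for lo,hi in((.08,.25),):
        k,l,st,c=cv2.connectedComponentsWithStats((reg&(z>lo)&(z<hi)).astype(np.uint8))
        for i in range(1,k):
            if st[i,4]<15: continue
            q=p[l==i]; print(n,'tall',c[i].round(),st[i,4],q.mean(0).round(3),q.min(0).round(3),q.max(0).round(3))
    save(n+'c',d['img'],(150,90,450,300) if n=='top' else (90,130,350,330),2.6)
E
```

```text
top cup? [139. 119.] 103 [0.816 0.434 0.048] [0.82396839 0.44719404] [0.049 0.092] [127. 111.  91.]
top cup? [227. 133.] 48 [0.775 0.165 0.048] [0.77940839 0.17111948] [0.024 0.06 ] [159. 140. 124.]
top cup? [178. 140.] 58 [0.751 0.31  0.048] [0.7604303  0.32162835] [0.051 0.053] [65. 70. 85.]
top cup? [334. 139.] 55 [ 0.764 -0.153  0.048] [ 0.77341167 -0.16007448] [0.042 0.051] [90. 78. 67.]
top cup? [302. 171.] 301 [ 0.667 -0.06   0.048] [ 0.66658713 -0.05941867] [0.057 0.053] [198.  92.  47.]
top cup? [263. 175.] 313 [0.652 0.055 0.048] [0.65209531 0.0550664 ] [0.057 0.053] [196.  91.  47.]
top cup? [147. 178.] 97 [0.635 0.399 0.047] [0.63930544 0.40533636] [0.043 0.039] [188. 175. 158.]
top cup? [374. 190.] 161 [ 0.616 -0.275  0.04 ] [ 0.62542571 -0.27812475] [0.069 0.101] [196. 148.  94.]
top cup? [303. 210.] 302 [ 0.552 -0.062  0.048] [ 0.55199025 -0.06220273] [0.056 0.055] [245. 245. 243.]
top cup? [262. 212.] 317 [0.543 0.055 0.048] [0.54355559 0.0541338 ] [0.055 0.055] [239. 235. 225.]
top cup? [260. 248.] 320 [0.437 0.06  0.048] [0.43707587 0.0603717 ] [0.055 0.055] [226. 2
[... 1933 characters left out ...]
2 -0.28871586] [0.077 0.123] [186. 131.  97.]
scene cup? [258. 285.] 169 [ 0.795 -0.19   0.048] [ 0.78667    -0.18039071] [0.059 0.041] [148. 150. 138.]
scene tall [359. 148.] 347 [0.831 0.424 0.133] [0.802 0.396 0.08 ] [0.85  0.478 0.179]
scene tall [303. 146.] 22 [0.64  0.404 0.09 ] [0.631 0.399 0.08 ] [0.648 0.411 0.102]
scene tall [323. 183.] 879 [0.801 0.194 0.127] [0.734 0.137 0.08 ] [0.835 0.363 0.204]
scene tall [133. 243.] 899 [ 0.484 -0.29   0.121] [ 0.458 -0.336  0.08 ] [ 0.506 -0.236  0.152]
scene tall [259. 259.] 823 [ 0.791 -0.182  0.133] [ 0.753 -0.202  0.08 ] [ 0.816 -0.146  0.194]
scene tall [178. 266.] 650 [ 0.63  -0.291  0.12 ] [ 0.62  -0.333  0.08 ] [ 0.635 -0.241  0.152]
```

View pics/topc.png

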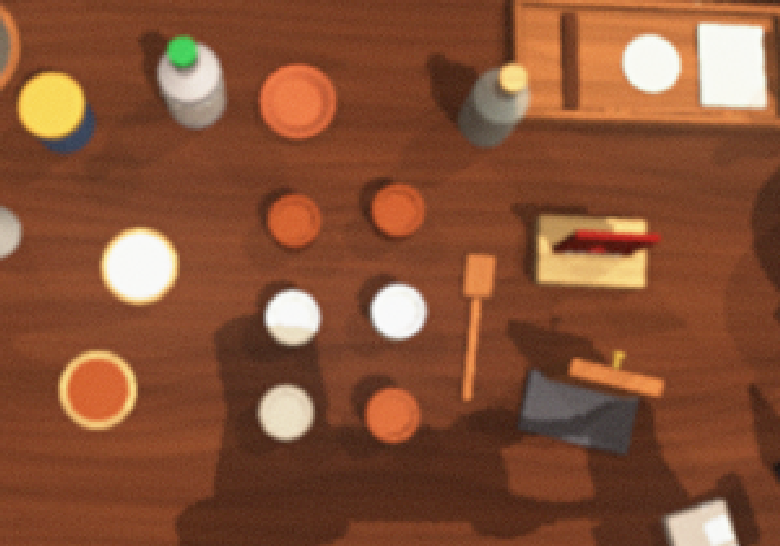

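View pics/scenec.png

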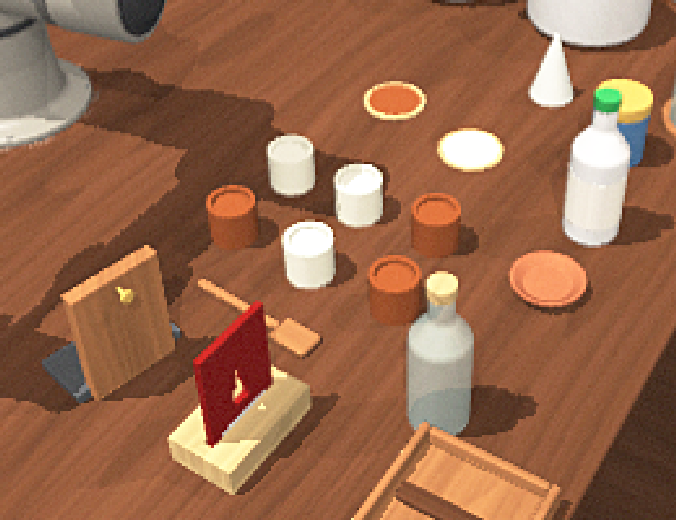

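```bash
cat >> h.py <<'E'
def coasters(d):
    """centre discs + whole coaster by colour, ellipse-free: back-project mask onto z=3mm and take extents"""
    im=d['img'].astype(int); hsv=cv2.cvtColor(d['img'],cv2.COLOR_RGB2HSV); p=cloud(d)
    out={}
    g=cv2.cvtColor(d['img'],cv2.COLOR_RGB2GRAY)
    for name,c in (('brown',(.455,.28)),('cream',(.595,.24))):
        H,W=g.shape; v,u=np.mgrid[:H,:W]
        w=onplane(d,np.c_[u.ravel(),v.ravel()],.003).reshape(H,W,3)
        near=np.hypot(w[...,0]-c[0],w[...,1]-c[1])<.075
        pale=near&(im[...,2]>85)&(im.sum(2)>330)|near&(im[...,0]>170)
        k,l,st,ce=cv2.connectedComponentsWithStats(pale.astype(np.uint8))
        i=1+np.argmax(st[1:,4]); cn,_=cv2.findContours((l==i).astype(np.uint8),cv2.RETR_EXTERNAL,cv2.CHAIN_APPROX_NONE)
        q=onplane(d,max(cn,key=len).reshape(-1,2),.003)
        # algebraic circle fit
        A=np.c_[2*q[:,:2],np.ones(len(q))]; s=np.linalg.lstsq(A,(q[:,:2]**2).sum(1),rcond=None)[0]
        out[name]=(s[:2].round(4),round(2*np.sqrt(s[2]+s[0]**2+s[1]**2),4),ce[i].round(1))
    return out
def cups(d,zt=.052,tol=.009):
    """circle fit of the top edge at height zt, from contour rays"""
    p=cloud(d); z=p[...,2]
    reg=(p[...,0]>.3)&(p[...,0]<.75)&(p[...,1]>-.15)&(p[...,1]<.35)
    k,l,st,c=cv2.connectedComponentsWithStats((reg&(z>zt-tol)&(z<zt+tol)).astype(np.uint8))
    res=[]
    for i in range(1,k):
        if st[i,4]<90: continue
        q=p[l==i]; (cx,cy),r=cv2.minEnclosingCircle(q[:,:2].astype(np.float32))
        res.append((round(cx,4),round(cy,4),round(2*r,4),d['img'][l==i].mean(0).round()))
    return res
E
python3 - <<'E'
from h import *
for n in ('top','scene'):
    d=grab(n); print(n,coasters(d))
    for c in cups(d): print(c)
E
```

```text
top {'brown': (array([0.4588, 0.2781]), np.float64(0.089), array([187. , 239.3])), 'cream': (array([0.604 , 0.2349]), np.float64(0.0896), array([203.1, 191.5]))}
(0.6666, -0.0617, 0.0578, array([200.,  93.,  48.]))
(0.6525, 0.0554, 0.0582, array([196.,  91.,  47.]))
(0.5523, -0.062, 0.0574, array([245., 245., 244.]))
(0.5434, 0.0547, 0.0581, array([239., 234., 225.]))
(0.4375, 0.0598, 0.0577, array([226., 210., 183.]))
(0.4371, -0.0559, 0.059, array([212., 106.,  59.]))
scene {'brown': (array([0.4562, 0.2763]), np.float64(0.089), array([241.1, 168.1])), 'cream': (array([0.6019, 0.2332]), np.float64(0.0895), array([270.3, 187. ]))}
(0.4384, 0.0583, 0.0627, array([237., 230., 209.]))
(0.5425, 0.0548, 0.0637, array([246., 243., 232.]))
(0.4388, -0.0561, 0.0657, array([201., 104.,  56.]))
(0.6508, 0.0535, 0.0624, array([205., 106.,  58.]))
(0.5519, -0.0651, 0.0625, array([250., 249., 243.]))
(0.666, -0.0631, 0.0617, array([206., 106.,  57.]))
```

```bash
cat > go.py <<'E'
import sys; from h import *
T,s=toolT()
print('t',s['time'].__round__(2),'tcp',s['tool_pos'].round(4),s['tool_rot'].round(3),'F',s['contact_force'].round(1),'open',round(s['opening'],4),'q',s['qpos'].round(2))
if len(sys.argv)>1:
  for a in sys.argv[1:]:
    x=[float(v) for v in a.split(',')]
    yaw=x[3] if len(x)>3 else np.pi/2
    Rt=Rn.from_euler('xyz',[np.pi,0,yaw]).as_matrix()
    print(a,'shift',(T[:3,:3].T@(np.array(x[:3])-T[:3,3])).round(4).tolist(),'rot',Rn.from_matrix(T[:3,:3].T@Rt).as_rotvec().round(4).tolist())
E
python3 go.py .5430,.0547,.20 .543,.0547,.012
```

```text
t 0.35 tcp [ 0.1868 -0.4906  0.2266] [-3.141 -0.     0.364] F [-0.3  1.  -0.4] open 0.0918 q [-1.35  0.34  1.52  0.    1.28 -0.15]
.5430,.0547,.20 shift [0.5269, -0.3828, 0.0267] rot [-0.0002, -0.0002, -1.207]
.543,.0547,.012 shift [0.5269, -0.3828, 0.2147] rot [-0.0002, -0.0002, -1.207]
```

{"name": "jog_arm", "arguments": {
  "series": [
    [1, [0.527, -0.383, 0.027], [0, 0, -1.207]],
    [1, [0.527, -0.383, 0.027], [0, 0, -1.207]],
    [1, [0.527, -0.383, 0.027], [0, 0, -1.207]],
    [1, [0.527, -0.383, 0.027], [0, 0, -1.207]],
    [1, [0.527, -0.383, 0.027], [0, 0, -1.207]],
    [1, [0.527, -0.383, 0.027], [0, 0, -1.207]],
    [1, [0.527, -0.383, 0.027], [0, 0, -1.207]],
    [1, [0.527, -0.383, 0.027], [0, 0, -1.207]],
    [1, [0.527, -0.383, 0.027], [0, 0, -1.207]],
    [1, [0.527, -0.383, 0.027], [0, 0, -1.207]],
    [1, [0.527, -0.383, 0.027], [0, 0, -1.207]],
    [1, [0.527, -0.383, 0.027], [0, 0, -1.207]]
  ]
}}

```text
time: 1.35
tool_pos: [0.4608, -0.0704, 0.2062]
tool_rot: [3.141, 0.0, 1.571]
contact_force: [0.9, -0.6, 0.9]
opening: 0.0918
```

```bash
python3 go.py .5430,.0547,.20 .543,.0547,.012
```

```text
t 1.35 tcp [ 0.4608 -0.0704  0.2062] [3.141 0.    1.571] F [ 0.9 -0.6  0.9] open 0.0918 q [-0.32  0.25  1.71 -0.    1.18 -0.32]
.5430,.0547,.20 shift [0.125, 0.0823, 0.0062] rot [0.0006, 0.0004, 0.0004]
.543,.0547,.012 shift [0.1251, 0.0822, 0.1942] rot [0.0006, 0.0004, 0.0004]
```

{"name": "jog_arm", "arguments": {
  "series": [
    [1, [0.125, 0.082, 0.04], [0, 0, 0]],
    [1, [0.125, 0.082, 0.04], [0, 0, 0]],
    [1, [0.125, 0.082, 0.04], [0, 0, 0]],
    [1, [0.125, 0.082, 0.04], [0, 0, 0]],
    [1, [0.125, 0.082, 0.08], [0, 0, 0]],
    [1, [0.125, 0.082, 0.12], [0, 0, 0]],
    [1, [0.125, 0.082, 0.16], [0, 0, 0]],
    [1, [0.125, 0.082, 0.19], [0, 0, 0]],
    [1, [0.125, 0.082, 0.194], [0, 0, 0]],
    [1, [0.125, 0.082, 0.194], [0, 0, 0]],
    [1, [0.125, 0.082, 0.194], [0, 0, 0]]
  ],
  "squeeze": 20
}}

```text
time: 2.27
tool_pos: [0.5431, 0.0525, 0.0134]
tool_rot: [3.14, 0.0, 1.571]
contact_force: [0.3, -0.4, 0.5]
opening: 0.092
```

```bash
python3 go.py .5430,.0547,.012; python3 - <<'E'
from h import *
d=grab('wrist'); save('w1',d['img'])
E
```

```text
t 2.27 tcp [0.5431 0.0525 0.0134] [3.14  0.    1.571] F [ 0.3 -0.4  0.5] open 0.092 q [-0.04  0.64  1.71 -0.    0.79 -0.04]
.5430,.0547,.012 shift [0.0022, -0.0001, 0.0014] rot [0.002, 0.0002, -0.0001]
```

View pics/w1.png

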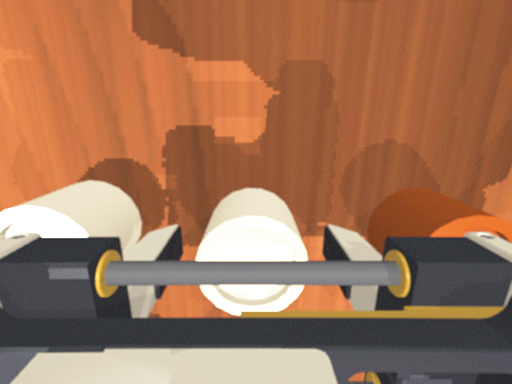

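{"name": "jog_arm", "arguments": {
  "series": [
    [1, [0.002, 0, 0.0], [0, 0, 0]],
    [-1, [0.002, 0, 0.0], [0, 0, 0]],
    [-1, [0.002, 0, 0.0], [0, 0, 0]],
    [-1, [0.002, 0, 0.0], [0, 0, 0]],
    [-1, [0.002, 0, 0.0], [0, 0, 0]],
    [-1, [0.002, 0, 0.0], [0, 0, 0]],
    [-1, [0.002, 0, 0.0], [0, 0, 0]]
  ],
  "squeeze": 20
}}

```text
time: 2.9
tool_pos: [0.542, 0.0546, 0.0121]
tool_rot: [3.141, 0.0, 1.571]
contact_force: [-0.5, 0.2, 1.6]
opening: 0.0574
```

```bash
python3 go.py .6030,.234,.09 .603,.234,.016; python3 - <<'E'
from h import *
for n in ('wrist','top'):
    d=grab(n)
    for c in cups(d): print(n,c)
E
```

```text
t 2.9 tcp [0.542  0.0546 0.0121] [3.141 0.    1.571] F [-0.5  0.2  1.6] open 0.0574 q [-0.04  0.64  1.71 -0.    0.79 -0.04]
.6030,.234,.09 shift [0.1794, 0.061, -0.0779] rot [0.0001, 0.0001, -0.0001]
.603,.234,.016 shift [0.1794, 0.0609, -0.0039] rot [0.0001, 0.0001, -0.0001]
wrist (0.4401, 0.0738, 0.0449, array([252., 250., 246.]))
wrist (0.5411, 0.0661, 0.0872, array([245., 243., 235.]))
wrist (0.6464, 0.0738, 0.0405, array([218., 115.,  52.]))
wrist (0.5412, 0.0495, 0.0633, array([237., 233., 224.]))
top (0.6673, -0.0614, 0.059, array([192.,  89.,  46.]))
top (0.6561, 0.0551, 0.0543, array([156.,  72.,  40.]))
top (0.5522, -0.0622, 0.0575, array([241., 241., 239.]))
top (0.4372, -0.0557, 0.0584, array([196., 100.,  57.]))
```

{"name": "jog_arm", "arguments": {
  "series": [
    [-1, [0, 0, -0.04], [0, 0, 0]],
    [-1, [0.03, 0.01, -0.06], [0, 0, 0]],
    [-1, [0.06, 0.02, -0.06], [0, 0, 0]],
    [-1, [0.1, 0.034, -0.06], [0, 0, 0]],
    [-1, [0.14, 0.047, -0.06], [0, 0, 0]],
    [-1, [0.17, 0.057, -0.06], [0, 0, 0]],
    [-1, [0.179, 0.06, -0.05], [0, 0, 0]],
    [-1, [0.179, 0.06, -0.03], [0, 0, 0]],
    [-1, [0.179, 0.06, -0.015], [0, 0, 0]],
    [-1, [0.179, 0.06, -0.015], [0, 0, 0]]
  ]
}}

```text
time: 3.83
tool_pos: [0.5991, 0.2328, 0.0227]
tool_rot: [-3.134, 0.002, 1.571]
contact_force: [-1.5, -0.6, -1.3]
opening: 0.0577
```

```bash
python3 go.py .602,.234,.0155
```

```text
t 3.83 tcp [0.5991 0.2328 0.0227] [-3.134e+00  2.000e-03  1.571e+00] F [-1.5 -0.6 -1.3] open 0.0577 q [ 0.25  0.76  1.39 -0.    0.99  0.25]
.602,.234,.0155 shift [0.0012, 0.003, 0.0071] rot [-0.0076, 0.0023, 0.0005]
```

{"name": "jog_arm", "arguments": {
  "series": [
    [-1, [0, 0, 0], [0, 0, 0]],
    [-1, [0, 0, 0], [0, 0, 0]],
    [-1, [0, 0, 0], [0, 0, 0]],
    [-1, [0, 0, 0.004], [0, 0, 0]],
    [-1, [0, 0, 0.008], [0, 0, 0]],
    [-1, [0, 0, 0.011], [0, 0, 0]],
    [-1, [0, 0, 0.011], [0, 0, 0]],
    [-1, [0, 0, 0.011], [0, 0, 0]]
  ]
}}

```text
time: 4.5
tool_pos: [0.6019, 0.2335, 0.0157]
tool_rot: [-3.141, 0.0, 1.571]
contact_force: [0.3, 0.3, -1.4]
opening: 0.0575
```

```bash
python3 go.py .602,.234,.0155
```

```text
t 4.5 tcp [0.6019 0.2335 0.0157] [-3.141  0.     1.571] F [ 0.3  0.3 -1.4] open 0.0575 q [ 0.25  0.77  1.39 -0.    0.97  0.25]
.602,.234,.0155 shift [0.0005, 0.0001, 0.0002] rot [-0.0004, 0.0002, -0.0]
```

{"name": "jog_arm", "arguments": {
  "series": [
    [-1, [0, 0, 0.0007], [0, 0, 0]],
    [1, [0, 0, 0.0007], [0, 0, 0]],
    [1, [0, 0, 0.0007], [0, 0, 0]],
    [1, [0, 0, 0.0007], [0, 0, 0]],
    [1, [0, 0, 0.0], [0, 0, 0]],
    [1, [0, 0, -0.04], [0, 0, 0]],
    [1, [0, 0, -0.08], [0, 0, 0]],
    [1, [-0.03, -0.03, -0.1], [0, 0, 0]],
    [1, [-0.06, -0.06, -0.1], [0, 0, 0]],
    [1, [-0.09, -0.09, -0.1], [0, 0, 0]],
    [1, [-0.12, -0.12, -0.1], [0, 0, 0]],
    [1, [-0.15, -0.15, -0.1], [0, 0, 0]]
  ]
}}

```text
time: 5.5
tool_pos: [0.4561, 0.0882, 0.1164]
tool_rot: [3.14, 0.0, 1.571]
contact_force: [0.7, -1.1, 0.4]
opening: 0.0918
```

```bash
python3 go.py .4365,.0595,.012; python3 - <<'E'
from h import *
for n in ('top','scene'):
    d=grab(n)
    for c in cups(d): print(n,c)
    for c in cups(d,.055): print(n,c) if c[1]>.2 else 0
E
```

```text
t 5.5 tcp [0.4561 0.0882 0.1164] [3.14  0.    1.571] F [ 0.7 -1.1  0.4] open 0.0918 q [ 0.03  0.36  1.84 -0.    0.94  0.03]
.4365,.0595,.012 shift [-0.0287, -0.0197, 0.1044] rot [0.0013, 0.0002, 0.0006]
top (0.6668, -0.0613, 0.0576, array([196.,  90.,  46.]))
top (0.652, 0.0546, 0.0582, array([192.,  88.,  44.]))
top (0.6025, 0.2329, 0.0589, array([221., 205., 177.]))
top (0.5521, -0.0618, 0.0572, array([244., 243., 242.]))
top (0.4368, -0.0556, 0.0583, array([205., 103.,  57.]))
top (0.6025, 0.2329, 0.0589, array([221., 205., 177.]))
scene (0.6029, 0.2328, 0.0657, array([235., 228., 206.]))
scene (0.4376, 0.0592, 0.0602, array([249., 247., 240.]))
scene (0.4356, -0.0592, 0.0625, array([200., 103.,  56.]))
scene (0.6507, 0.0533, 0.0642, array([205., 105.,  57.]))
scene (0.5528, -0.0642, 0.0616, array([251., 249., 243.]))
scene (0.6659, -0.0621, 0.0622, array([205., 106.,  58.]))
scene (0.6029, 0.2328, 0.0657, array([236., 229., 207.]))
```

{"name": "jog_arm", "arguments": {
  "series": [
    [1, [-0.024, -0.0155, 0.02], [0, 0, 0]],
    [1, [-0.024, -0.0155, 0.05], [0, 0, 0]],
    [1, [-0.024, -0.0155, 0.08], [0, 0, 0]],
    [1, [-0.024, -0.0155, 0.104], [0, 0, 0]],
    [1, [-0.024, -0.0155, 0.104], [0, 0, 0]],
    [1, [-0.024, -0.0155, 0.104], [0, 0, 0]],
    [-1, [-0.024, -0.0155, 0.104], [0, 0, 0]],
    [-1, [-0.024, -0.0155, 0.104], [0, 0, 0]],
    [-1, [-0.024, -0.0155, 0.104], [0, 0, 0]],
    [-1, [-0.024, -0.0155, 0.104], [0, 0, 0]],
    [-1, [-0.024, -0.0155, 0.104], [0, 0, 0]],
    [-1, [-0.024, -0.0155, 0.104], [0, 0, 0]]
  ]
}}

```text
time: 6.6
tool_pos: [0.4421, 0.0652, 0.0126]
tool_rot: [3.141, 0.0, 1.571]
contact_force: [-1.9, 0.8, 6.0]
opening: 0.0601
```

```bash
python3 go.py .602,.2336,.12  .602,.2336,.067; python3 - <<'E'
from h import *
d=grab('top'); save('t2',d['img'],(160,150,340,270),4); save('w2',grab('wrist')['img'])
E
```

```text
t 6.6 tcp [0.4421 0.0652 0.0126] [3.141 0.    1.571] F [-1.9  0.8  6. ] open 0.0601 q [-0.03  0.52  1.98 -0.    0.64 -0.03]
.602,.2336,.12 shift [0.1684, 0.16, -0.1074] rot [0.0006, 0.0001, 0.0002]
.602,.2336,.067 shift [0.1684, 0.1599, -0.0544] rot [0.0006, 0.0001, 0.0002]
```

View pics/t2.png

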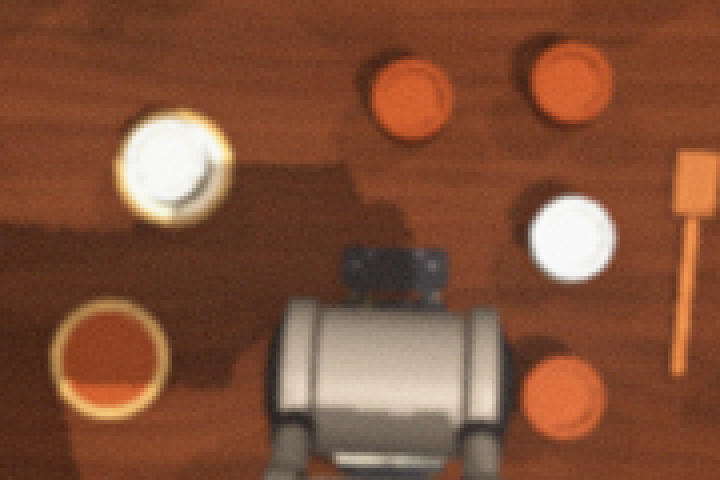

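View pics/w2.png

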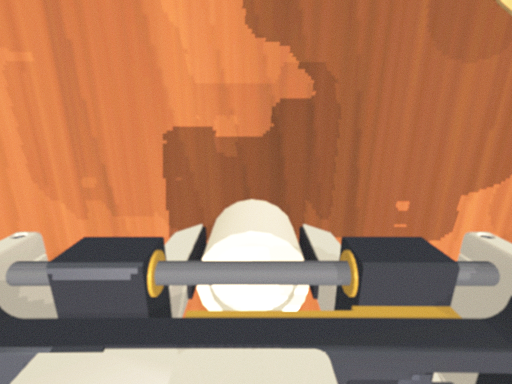

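{"name": "jog_arm", "arguments": {
  "series": [
    [1, [0, 0, 0], [0, 0, 0]],
    [1, [-0.0057, -0.004, 0.0], [0, 0, 0]],
    [1, [-0.0057, -0.004, 0.0], [0, 0, 0]],
    [1, [-0.0057, -0.004, 0.0], [0, 0, 0]]
  ]
}}

```text
time: 7.03
tool_pos: [0.4377, 0.0591, 0.0119]
tool_rot: [-3.141, 0.0, 1.57]
contact_force: [0.7, -0.0, 1.1]
opening: 0.0819
```

```bash
python3 go.py; python3 - <<'E'
from h import *
d=grab('scene'); print(cups(d)); d=grab('wrist'); save('w3',d['img'])
E
```

```text
t 7.03 tcp [0.4377 0.0591 0.0119] [-3.141  0.     1.57 ] F [ 0.7 -0.   1.1] open 0.0819 q [-0.04  0.51  2.   -0.    0.63 -0.04]
[(0.6029, 0.2335, 0.0632, array([250., 248., 240.])), (0.4563, 0.0538, 0.0824, array([223., 217., 199.])), (0.4359, -0.0592, 0.0638, array([202., 104.,  57.])), (0.6525, 0.0562, 0.065, array([205., 106.,  57.])), (0.553, -0.0654, 0.0619, array([251., 249., 243.])), (0.6694, -0.0615, 0.0632, array([206., 107.,  58.]))]
```

{"name": "jog_arm", "arguments": {
  "series": [
    [-1, [0, 0, 0], [0, 0, 0]],
    [-1, [0, 0, 0], [0, 0, 0]],
    [-1, [0, 0, 0], [0, 0, 0]],
    [-1, [0, 0, 0], [0, 0, 0]],
    [-1, [0, 0, 0], [0, 0, 0]],
    [-1, [0, 0, 0], [0, 0, 0]]
  ]
}}

```text
time: 7.63
tool_pos: [0.4382, 0.0595, 0.012]
tool_rot: [3.141, 0.0, 1.571]
contact_force: [-0.1, 0.9, 0.4]
opening: 0.0596
```

```bash
python3 go.py .602,.2336,.09  .602,.2336,.067
```

```text
t 7.63 tcp [0.4382 0.0595 0.012 ] [3.141 0.    1.571] F [-0.1  0.9  0.4] open 0.0596 q [-0.04  0.51  2.   -0.    0.63 -0.04]
.602,.2336,.09 shift [0.1741, 0.1639, -0.078] rot [0.0003, 0.0001, 0.0]
.602,.2336,.067 shift [0.1741, 0.1639, -0.055] rot [0.0003, 0.0001, 0.0]
```

{"name": "jog_arm", "arguments": {
  "series": [
    [-1, [0, 0, 0], [0, 0, 0]],
    [-1, [0, 0, 0], [0, 0, 0]],
    [-1, [0, 0, -0.04], [0, 0, 0]]
  ]
}}

```text
time: 7.88
tool_pos: [0.4333, 0.0595, 0.0462]
tool_rot: [-3.126, -0.0, 1.571]
contact_force: [-0.5, -0.0, -1.2]
opening: 0.0602
```

```bash
python3 - <<'E'
from h import *
d=grab('wrist'); save('w4',d['img']); d=grab('scene');save('s4',d['img'],(150,130,350,280),4)
E
```

```text
(no output)
```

View pics/w4.png

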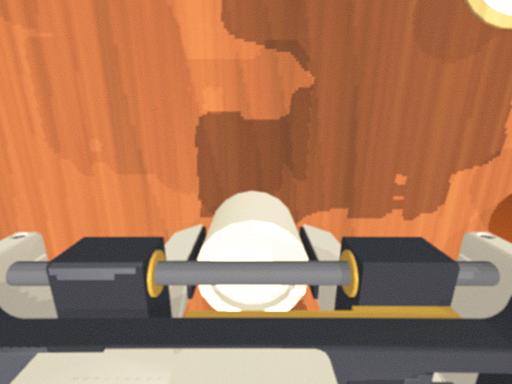

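View pics/s4.png

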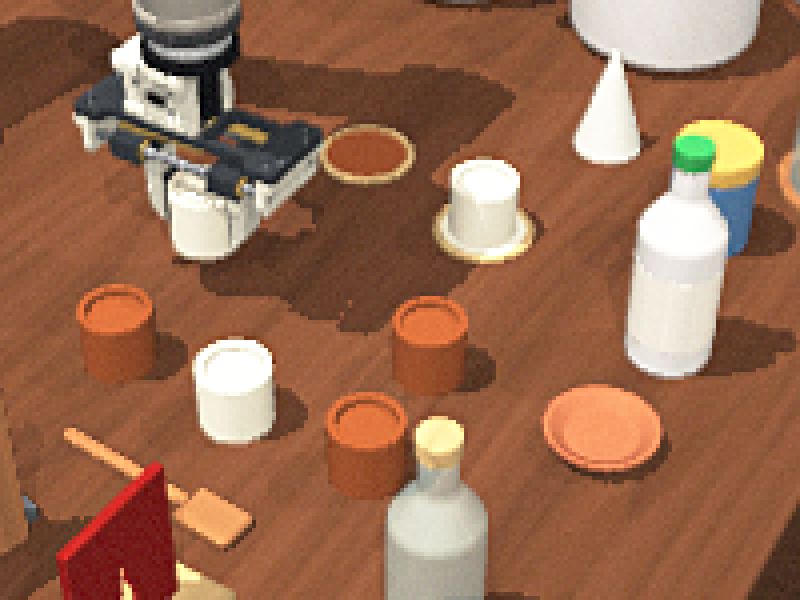

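{"name": "jog_arm", "arguments": {
  "series": [
    [-1, [0.02, 0.02, -0.03], [0, 0, 0]],
    [-1, [0.045, 0.042, -0.045], [0, 0, 0]],
    [-1, [0.072, 0.068, -0.045], [0, 0, 0]],
    [-1, [0.1, 0.094, -0.045], [0, 0, 0]],
    [-1, [0.127, 0.12, -0.045], [0, 0, 0]],
    [-1, [0.15, 0.141, -0.045], [0, 0, 0]],
    [-1, [0.167, 0.157, -0.045], [0, 0, 0]],
    [-1, [0.174, 0.164, -0.04], [0, 0, 0]],
    [-1, [0.174, 0.164, -0.03], [0, 0, 0]],
    [-1, [0.174, 0.164, -0.03], [0, 0, 0]],
    [-1, [0.174, 0.164, -0.03], [0, 0, 0]],
    [-1, [0.174, 0.164, -0.03], [0, 0, 0]]
  ]
}}

```text
time: 8.98
tool_pos: [0.6013, 0.2325, 0.0817]
tool_rot: [-3.14, 0.001, 1.57]
contact_force: [0.5, 0.1, -1.1]
opening: 0.0599
```

```bash
python3 go.py .602,.2336,.067; python3 - <<'E'
from h import *
d=grab('wrist'); save('w5',d['img']); d=grab('scene');save('s5',d['img'],(220,120,340,220),6)
E
```

```text
t 8.98 tcp [0.6013 0.2325 0.0817] [-3.14e+00  1.00e-03  1.57e+00] F [ 0.5  0.1 -1.1] open 0.0599 q [ 0.25  0.69  1.35 -0.    1.1   0.25]
.602,.2336,.067 shift [0.0011, 0.0007, 0.0147] rot [-0.0012, 0.0006, -0.0007]
```

View pics/s5.png

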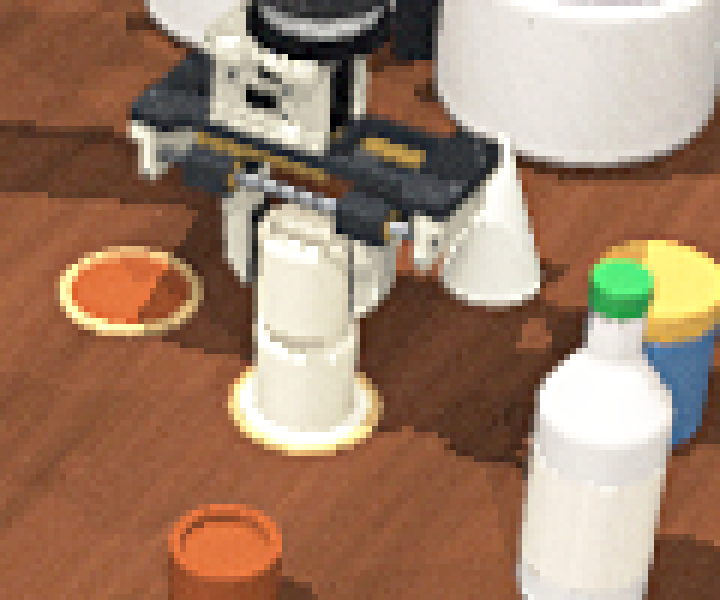

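{"name": "jog_arm", "arguments": {
  "series": [
    [-1, [0.0007, 0.0004, 0.006], [0, 0, 0]],
    [-1, [0.0007, 0.0004, 0.011], [0, 0, 0]],
    [-1, [0.0007, 0.0004, 0.0145], [0, 0, 0]],
    [-1, [0.0007, 0.0004, 0.0145], [0, 0, 0]],
    [-1, [0.0007, 0.0004, 0.0145], [0, 0, 0]],
    [-1, [0.0007, 0.0004, 0.0145], [0, 0, 0]]
  ]
}}

```text
time: 9.58
tool_pos: [0.6023, 0.2341, 0.0672]
tool_rot: [-3.141, 0.0, 1.571]
contact_force: [-0.6, 0.1, -1.1]
opening: 0.0597
```

```bash
python3 go.py .602,.2336,.067
```

```text
t 9.58 tcp [0.6023 0.2341 0.0672] [-3.141  0.     1.571] F [-0.6  0.1 -1.1] open 0.0597 q [ 0.25  0.71  1.36 -0.    1.08  0.25]
.602,.2336,.067 shift [-0.0005, -0.0003, 0.0002] rot [-0.0004, 0.0002, -0.0]
```

Lower slightly to contact, release gently, then rise and look.

{"name": "jog_arm", "arguments": {
  "series": [
    [-1, [-0.0004, -0.0003, 0.0008], [0, 0, 0]],
    [-1, [-0.0004, -0.0003, 0.001], [0, 0, 0]],
    [-0.6, [-0.0004, -0.0003, 0.001], [0, 0, 0]],
    [0.6, [-0.0004, -0.0003, 0.001], [0, 0, 0]],
    [1, [-0.0004, -0.0003, 0.001], [0, 0, 0]],
    [1, [-0.0004, -0.0003, 0.001], [0, 0, 0]],
    [1, [-0.0004, -0.0003, 0.001], [0, 0, 0]],
    [1, [-0.0004, -0.0003, -0.03], [0, 0, 0]],
    [1, [-0.0004, -0.0003, -0.065], [0, 0, 0]],
    [1, [-0.0004, -0.0003, -0.08], [0, 0, 0]],
    [1, [-0.04, 0, -0.08], [0, 0, 0]],
    [1, [-0.08, 0, -0.08], [0, 0, 0]]
  ]
}}

```text
time: 10.58
tool_pos: [0.6029, 0.1552, 0.149]
tool_rot: [3.138, -0.0, 1.575]
contact_force: [0.2, -1.2, 0.2]
opening: 0.0922
```

```bash
python3 go.py .5505,-.062,.15 .5505,-.062,.012; python3 - <<'E'
from h import *
d=grab('top'); print(cups(d)); print(cups(d,.107));save('t6',d['img'],(160,150,340,270),4); d=grab('scene');save('s6',d['img'],(220,120,340,220),6);print(cups(d,.107)); 
E
```

```text
t 10.58 tcp [0.6029 0.1552 0.149 ] [ 3.138 -0.     1.575] F [ 0.2 -1.2  0.2] open 0.0922 q [0.13 0.58 1.35 0.   1.2  0.12]
.5505,-.062,.15 shift [-0.217, -0.0534, -0.0013] rot [0.0036, -0.0005, 0.0043]
.5505,-.062,.012 shift [-0.2171, -0.0538, 0.1367] rot [0.0036, -0.0005, 0.0043]
[(0.6665, -0.0604, 0.0578, array([192.,  88.,  45.])), (0.6523, 0.0548, 0.0583, array([188.,  87.,  45.])), (0.5522, -0.0615, 0.0572, array([242., 241., 240.])), (0.4368, -0.0561, 0.0591, array([200.,  99.,  54.]))]
[]
[]
```

View pics/s6.png

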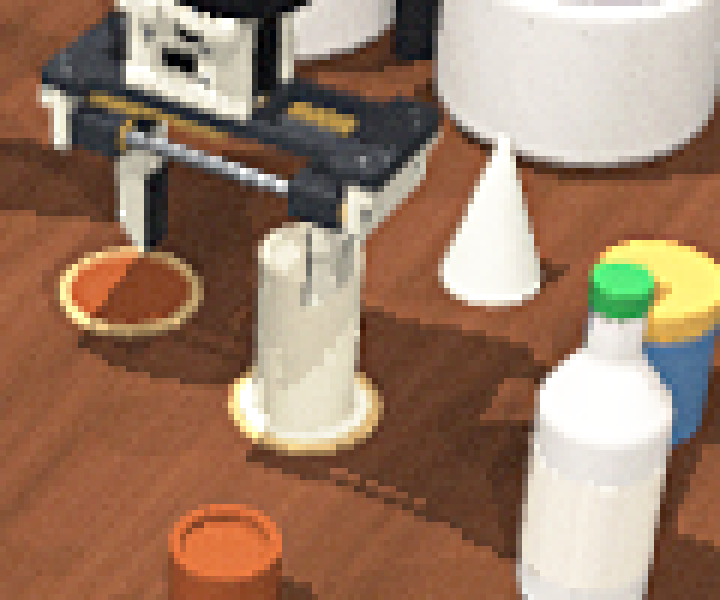

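View pics/t6.png

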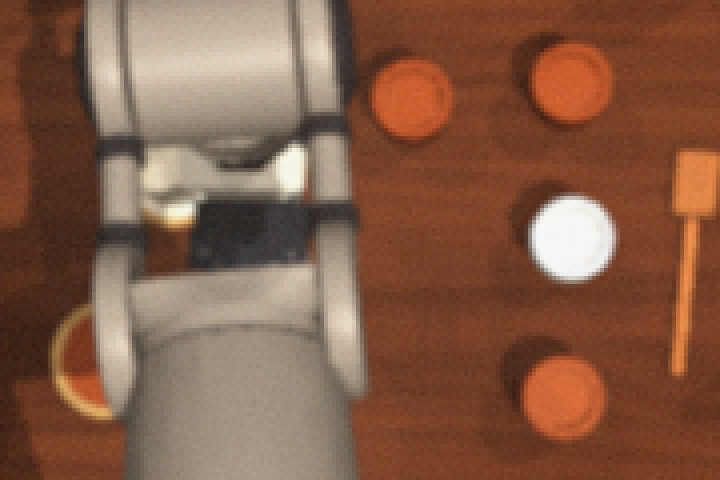

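{"name": "jog_arm", "arguments": {
  "series": [
    [1, [-0.04, -0.01, 0.02], [0, 0, 0]],
    [1, [-0.08, -0.02, 0.03], [0, 0, 0]],
    [1, [-0.12, -0.03, 0.03], [0, 0, 0]],
    [1, [-0.155, -0.04, 0.03], [0, 0, 0]],
    [1, [-0.19, -0.047, 0.03], [0, 0, 0]],
    [1, [-0.21, -0.05, 0.05], [0, 0, 0]],
    [1, [-0.216, -0.051, 0.08], [0, 0, 0]],
    [1, [-0.216, -0.051, 0.11], [0, 0, 0]],
    [1, [-0.216, -0.051, 0.13], [0, 0, 0]],
    [1, [-0.216, -0.051, 0.135], [0, 0, 0]],
    [1, [-0.216, -0.051, 0.135], [0, 0, 0]],
    [1, [-0.216, -0.051, 0.135], [0, 0, 0]]
  ]
}}

```text
time: 11.68
tool_pos: [0.5521, -0.0617, 0.0132]
tool_rot: [3.141, 0.0, 1.571]
contact_force: [-1.0, -1.0, -0.5]
opening: 0.0918
```

```bash
python3 go.py .5508,-.062,.012;  python3 - <<'E'
from h import *
d=grab('top'); print(cups(d,.107)); d=grab('scene');print(cups(d,.107)); d=grab('wrist');save('w7',d['img'])
E
```

```text
t 11.68 tcp [ 0.5521 -0.0617  0.0132] [3.141 0.    1.571] F [-1.  -1.  -0.5] open 0.0918 q [-0.25  0.65  1.68 -0.    0.81 -0.25]
.5508,-.062,.012 shift [-0.0003, -0.0013, 0.0012] rot [0.0009, 0.0003, 0.0003]
[(0.6026, 0.2347, 0.059, array([234., 230., 218.]))]
[(0.6026, 0.2326, 0.0613, array([246., 243., 231.])), (0.509, -0.0916, 0.0986, array([103.,  97.,  84.])), (0.6251, -0.0638, 0.0851, array([113., 111., 107.]))]
```

View pics/w7.png

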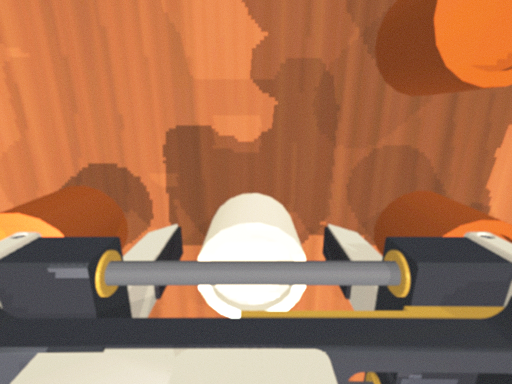

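{"name": "jog_arm", "arguments": {
  "series": [
    [1, [-0.001, -0.001, 0.001], [0, 0, 0]],
    [1, [-0.001, -0.001, 0.001], [0, 0, 0]],
    [-1, [-0.001, -0.001, 0.001], [0, 0, 0]],
    [-1, [-0.001, -0.001, 0.001], [0, 0, 0]],
    [-1, [-0.001, -0.001, 0.001], [0, 0, 0]],
    [-1, [-0.001, -0.001, 0.001], [0, 0, 0]],
    [-1, [-0.001, -0.001, 0.001], [0, 0, 0]],
    [-1, [-0.001, -0.001, 0.001], [0, 0, 0]],
    [-1, [-0.001, -0.001, 0.001], [0, 0, 0]]
  ]
}}

```text
time: 12.58
tool_pos: [0.5505, -0.0629, 0.0115]
tool_rot: [3.141, 0.0, 1.571]
contact_force: [0.3, -1.2, 0.4]
opening: 0.057
```

```bash
python3 go.py .602,.2336,.15;
```

```text
t 12.58 tcp [ 0.5505 -0.0629  0.0115] [3.141 0.    1.571] F [ 0.3 -1.2  0.4] open 0.057 q [-0.25  0.65  1.68 -0.    0.81 -0.25]
.602,.2336,.15 shift [0.2965, 0.0515, -0.1386] rot [0.0001, 0.0001, -0.0001]
```

{"name": "jog_arm", "arguments": {
  "series": [
    [-1, [0, 0, -0.04], [0, 0, 0]],
    [-1, [0.01, 0, -0.075], [0, 0, 0]],
    [-1, [0.04, 0.007, -0.1], [0, 0, 0]],
    [-1, [0.075, 0.015, -0.12], [0, 0, 0]],
    [-1, [0.11, 0.022, -0.135], [0, 0, 0]],
    [-1, [0.15, 0.03, -0.135], [0, 0, 0]],
    [-1, [0.19, 0.037, -0.135], [0, 0, 0]],
    [-1, [0.225, 0.043, -0.135], [0, 0, 0]],
    [-1, [0.255, 0.047, -0.135], [0, 0, 0]],
    [-1, [0.28, 0.05, -0.135], [0, 0, 0]],
    [-1, [0.297, 0.0515, -0.13], [0, 0, 0]],
    [-1, [0.297, 0.0515, -0.12], [0, 0, 0]]
  ]
}}

```text
time: 13.58
tool_pos: [0.6021, 0.2381, 0.1319]
tool_rot: [3.139, -0.002, 1.574]
contact_force: [-0.5, 0.1, -1.9]
opening: 0.0569
```

{"name": "jog_arm", "arguments": {
  "series": [
    [-1, [0, 0, 0], [0, 0, 0]],
    [-1, [0, 0, 0], [0, 0, 0]],
    [-1, [0, 0, 0], [0, 0, 0]]
  ]
}}

```text
time: 13.83
tool_pos: [0.6019, 0.2329, 0.1314]
tool_rot: [-3.141, 0.001, 1.57]
contact_force: [0.7, 0.4, -0.8]
opening: 0.0571
```

```bash
python3 go.py .602,.234,.1185; python3 - <<'E'
from h import *
d=grab('scene');save('s8',d['img'],(220,100,340,200),6)
E
```

```text
t 13.83 tcp [0.6019 0.2329 0.1314] [-3.141e+00  1.000e-03  1.570e+00] F [ 0.7  0.4 -0.8] open 0.0571 q [ 0.25  0.64  1.29 -0.    1.21  0.25]
.602,.234,.1185 shift [0.0011, 0.0001, 0.0129] rot [-0.0007, 0.0006, -0.0012]
```

View pics/s8.png

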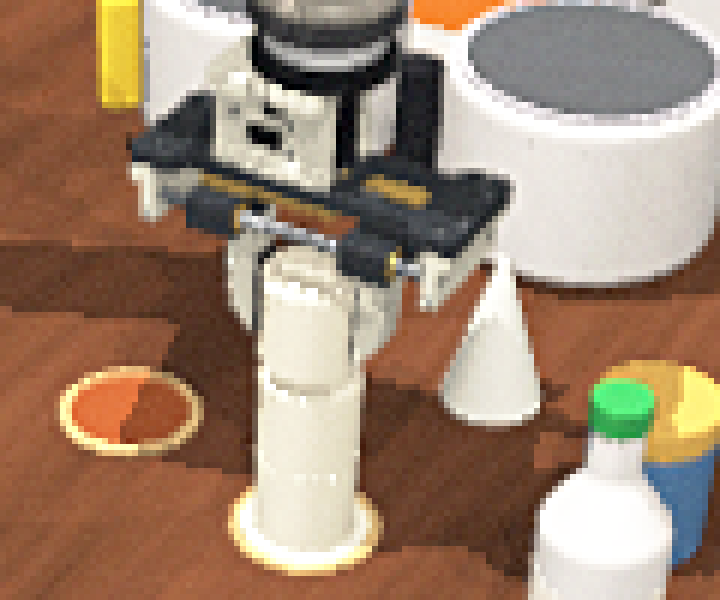

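{"name": "jog_arm", "arguments": {
  "series": [
    [-1, [0, 0, 0.005], [0, 0, 0]],
    [-1, [0, 0, 0.009], [0, 0, 0]],
    [-1, [0, 0, 0.012], [0, 0, 0]],
    [-1, [0, 0, 0.012], [0, 0, 0]],
    [-1, [0, 0, 0.012], [0, 0, 0]]
  ]
}}

```text
time: 14.3
tool_pos: [0.6018, 0.2339, 0.1192]
tool_rot: [-3.141, 0.0, 1.571]
contact_force: [-0.7, -0.3, -1.4]
opening: 0.0572
```

```bash
python3 go.py .602,.234,.1185; python3 - <<'E'
from h import *
d=grab('scene');save('s9',d['img'],(240,140,300,190),12)
E
```

```text
t 14.3 tcp [0.6018 0.2339 0.1192] [-3.141  0.     1.571] F [-0.7 -0.3 -1.4] open 0.0572 q [ 0.25  0.65  1.31 -0.    1.18  0.25]
.602,.234,.1185 shift [0.0001, 0.0002, 0.0007] rot [-0.0005, 0.0002, -0.0002]
```

View pics/s9.png

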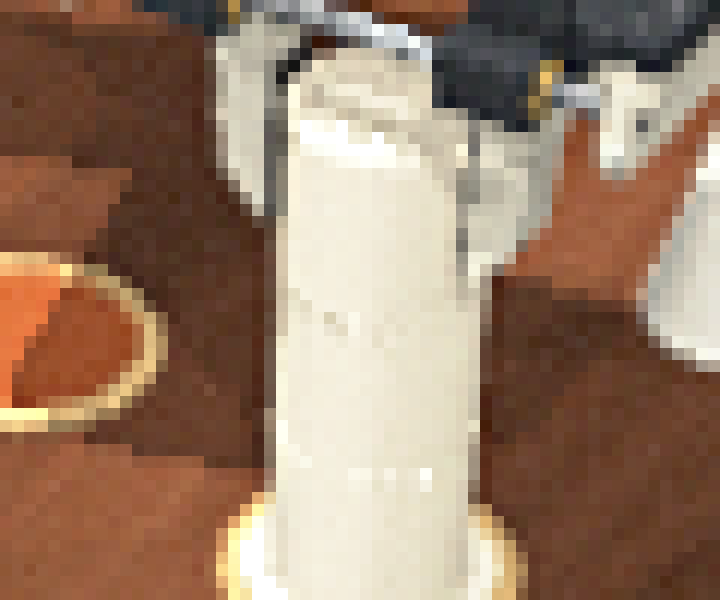

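{"name": "jog_arm", "arguments": {
  "series": [
    [-1, [0, 0, 0.0008], [0, 0, 0]],
    [-1, [0, 0, 0.0012], [0, 0, 0]],
    [-0.6, [0, 0, 0.0012], [0, 0, 0]],
    [0.6, [0, 0, 0.0012], [0, 0, 0]],
    [1, [0, 0, 0.0012], [0, 0, 0]],
    [1, [0, 0, 0.0012], [0, 0, 0]],
    [1, [0, 0, 0.0012], [0, 0, 0]],
    [1, [0, 0, -0.03], [0, 0, 0]],
    [1, [0, 0, -0.06], [0, 0, 0]],
    [1, [-0.03, 0.01, -0.06], [0, 0, 0]],
    [1, [-0.07, 0.02, -0.06], [0, 0, 0]],
    [1, [-0.11, 0.03, -0.06], [0, 0, 0]]
  ]
}}

```text
time: 15.35
tool_pos: [0.6322, 0.1239, 0.1803]
tool_rot: [3.14, 0.0, 1.574]
contact_force: [1.3, 0.6, 0.6]
opening: 0.0919
```

{"name": "jog_arm", "arguments": {
  "series": [
    [1, [-0.03, 0.01, 0], [0, 0, 0]],
    [1, [-0.06, 0.018, 0.01], [0, 0, 0]],
    [1, [-0.069, 0.019, 0.05], [0, 0, 0]],
    [1, [-0.069, 0.019, 0.085], [0, 0, 0]],
    [1, [-0.069, 0.019, 0.12], [0, 0, 0]],
    [1, [-0.069, 0.019, 0.15], [0, 0, 0]],
    [1, [-0.069, 0.019, 0.165], [0, 0, 0]],
    [1, [-0.069, 0.019, 0.167], [0, 0, 0]],
    [1, [-0.069, 0.019, 0.167], [0, 0, 0]],
    [1, [-0.069, 0.019, 0.167], [0, 0, 0]]
  ]
}}

```text
time: 16.18
tool_pos: [0.652, 0.0552, 0.0139]
tool_rot: [3.139, 0.0, 1.571]
contact_force: [-0.1, 0.2, 0.3]
opening: 0.0918
```

```bash
python3 go.py .651,.0547,.012; python3 - <<'E'
from h import *
d=grab('top');print(cups(d,.159),cups(d)); d=grab('scene');save('s10',d['img'],(200,100,350,220),5);print(cups(d,.159))
E
```

```text
t 16.18 tcp [0.652  0.0552 0.0139] [3.139 0.    1.571] F [-0.1  0.2  0.3] open 0.0918 q [-0.03  0.79  1.37 -0.    0.98 -0.03]
.651,.0547,.012 shift [-0.0005, -0.001, 0.0019] rot [0.0023, 0.0002, 0.0001]
[(0.6024, 0.234, 0.0585, array([233., 232., 220.]))] [(0.6664, -0.0617, 0.0582, array([183.,  84.,  44.])), (0.4365, -0.0558, 0.0587, array([189.,  93.,  51.]))]
[]
```

View pics/s10.png

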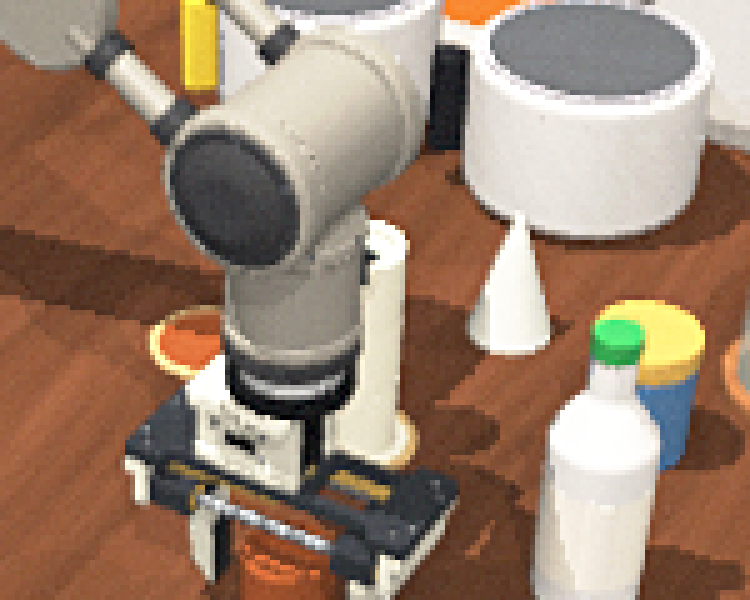

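{"name": "jog_arm", "arguments": {
  "series": [
    [-1, [0, 0, 0], [0, 0, 0]],
    [-1, [0, 0, 0], [0, 0, 0]],
    [-1, [0, 0, 0], [0, 0, 0]],
    [-1, [0, 0, 0], [0, 0, 0]],
    [-1, [0, 0, 0], [0, 0, 0]],
    [-1, [0, 0, 0], [0, 0, 0]],
    [-1, [0, 0, 0], [0, 0, 0]]
  ]
}}

```text
time: 16.87
tool_pos: [0.651, 0.0551, 0.0126]
tool_rot: [3.141, 0.0, 1.571]
contact_force: [0.2, 0.7, 1.1]
opening: 0.057
```

```bash
python3 go.py .457,.277,.0155
```

```text
t 16.87 tcp [0.651  0.0551 0.0126] [3.141 0.    1.571] F [0.2 0.7 1.1] open 0.057 q [-0.03  0.79  1.37 -0.    0.98 -0.03]
.457,.277,.0155 shift [0.2219, -0.194, -0.003] rot [0.0001, 0.0001, -0.0]
```

{"name": "jog_arm", "arguments": {
  "series": [
    [-1, [0, 0, -0.03], [0, 0, 0]],
    [-1, [0, -0.03, -0.04], [0, 0, 0]],
    [-1, [0, -0.065, -0.04], [0, 0, 0]],
    [-1, [0, -0.105, -0.04], [0, 0, 0]],
    [-1, [0.005, -0.145, -0.04], [0, 0, 0]],
    [-1, [0.015, -0.18, -0.04], [0, 0, 0]],
    [-1, [0.04, -0.194, -0.04], [0, 0, 0]],
    [-1, [0.08, -0.194, -0.04], [0, 0, 0]],
    [-1, [0.12, -0.194, -0.04], [0, 0, 0]],
    [-1, [0.16, -0.194, -0.04], [0, 0, 0]],
    [-1, [0.195, -0.194, -0.04], [0, 0, 0]],
    [-1, [0.215, -0.194, -0.03], [0, 0, 0]]
  ]
}}

```text
time: 17.87
tool_pos: [0.4578, 0.2742, 0.044]
tool_rot: [3.137, -0.002, 1.573]
contact_force: [0.1, -0.0, -1.3]
opening: 0.0569
```

{"name": "jog_arm", "arguments": {
  "series": [
    [-1, [0.007, 0, 0.01], [0, 0, 0]],
    [-1, [0.007, 0, 0.02], [0, 0, 0]],
    [-1, [0.007, 0, 0.022], [0, 0, 0]],
    [-1, [0.007, 0, 0.022], [0, 0, 0]],
    [-1, [0.007, 0, 0.022], [0, 0, 0]],
    [-1, [0.007, 0, 0.022], [0, 0, 0]]
  ]
}}

```text
time: 18.37
tool_pos: [0.4574, 0.2761, 0.0208]
tool_rot: [3.141, 0.0, 1.569]
contact_force: [0.4, -0.1, -2.3]
opening: 0.0569
```

```bash
python3 go.py .457,.277,.0155; python3 - <<'E'
from h import *
d=grab('scene');save('s11',d['img'],(180,100,330,220),5)
E
```

```text
t 18.37 tcp [0.4574 0.2761 0.0208] [3.141 0.    1.569] F [ 0.4 -0.1 -2.3] open 0.0569 q [ 0.4   0.61  1.74 -0.    0.8   0.4 ]
.457,.277,.0155 shift [0.0009, -0.0004, 0.0053] rot [0.0003, 0.0001, -0.0018]
```

View pics/s11.png

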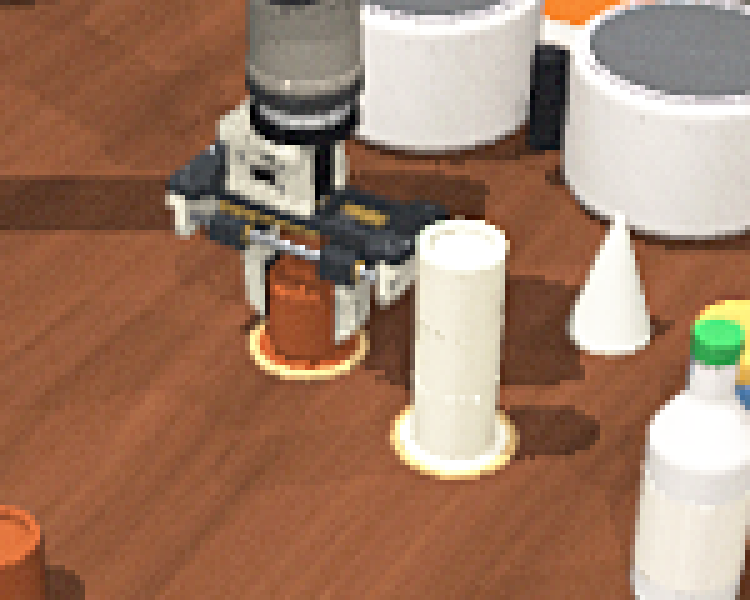

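{"name": "jog_arm", "arguments": {
  "series": [
    [-1, [0, 0, 0.003], [0, 0, 0]],
    [-1, [0, 0, 0.0055], [0, 0, 0]],
    [-1, [0, 0, 0.0055], [0, 0, 0]],
    [-1, [0, 0, 0.0055], [0, 0, 0]],
    [-0.6, [0, 0, 0.0055], [0, 0, 0]],
    [0.6, [0, 0, 0.0055], [0, 0, 0]],
    [1, [0, 0, 0.0055], [0, 0, 0]],
    [1, [0, 0, 0.0055], [0, 0, 0]],
    [1, [0, 0, -0.03], [0, 0, 0]],
    [1, [0, 0, -0.065], [0, 0, 0]],
    [1, [-0.03, 0, -0.07], [0, 0, 0]],
    [1, [-0.07, 0, -0.07], [0, 0, 0]]
  ]
}}

```text
time: 19.42
tool_pos: [0.4587, 0.209, 0.093]
tool_rot: [3.135, -0.002, 1.575]
contact_force: [0.6, -0.7, -0.1]
opening: 0.0911
```

{"name": "jog_arm", "arguments": {
  "series": [
    [1, [-0.04, -0.003, 0], [0, 0, 0]],
    [1, [-0.08, -0.006, 0], [0, 0, 0]],
    [1, [-0.12, -0.01, 0], [0, 0, 0]],
    [1, [-0.16, -0.013, 0], [0, 0, 0]],
    [1, [-0.2, -0.016, 0], [0, 0, 0]],
    [1, [-0.235, -0.019, 0], [0, 0, 0]],
    [1, [-0.256, -0.021, 0.01], [0, 0, 0]],
    [1, [-0.263, -0.021, 0.03], [0, 0, 0]],
    [1, [-0.263, -0.021, 0.06], [0, 0, 0]],
    [1, [-0.263, -0.021, 0.078], [0, 0, 0]],
    [1, [-0.263, -0.021, 0.078], [0, 0, 0]],
    [1, [-0.263, -0.021, 0.078], [0, 0, 0]]
  ]
}}

```text
time: 20.42
tool_pos: [0.4354, -0.0556, 0.0121]
tool_rot: [-3.139, -0.001, 1.571]
contact_force: [-0.6, 0.6, 0.4]
opening: 0.0921
```

```bash
python3 go.py .436,-.056,.012; python3 - <<'E'
from h import *
d=grab('top');print(cups(d,.055),coasters(d)); d=grab('scene');save('s12',d['img'],(120,120,320,270),4);print(cups(d,.055))
E
```

```text
t 20.42 tcp [ 0.4354 -0.0556  0.0121] [-3.139e+00 -1.000e-03  1.571e+00] F [-0.6  0.6  0.4] open 0.0921 q [-0.3   0.51  2.   -0.    0.63 -0.3 ]
.436,-.056,.012 shift [-0.0004, 0.0006, 0.0001] rot [-0.0022, -0.0007, -0.0]
[(0.6672, -0.0622, 0.0582, array([195.,  89.,  44.])), (0.4585, 0.2784, 0.0592, array([138.,  64.,  34.]))] {'brown': (array([0.4587, 0.2783]), np.float64(0.0789), array([193. , 235.5])), 'cream': (array([0.6119, 0.241 ]), np.float64(0.096), array([201.3, 188.9]))}
[(0.4571, 0.2733, 0.0624, array([149.,  77.,  43.])), (0.4363, -0.0643, 0.0605, array([158.,  83.,  48.])), (0.6655, -0.0627, 0.0638, array([208., 107.,  58.]))]
```

View pics/s12.png

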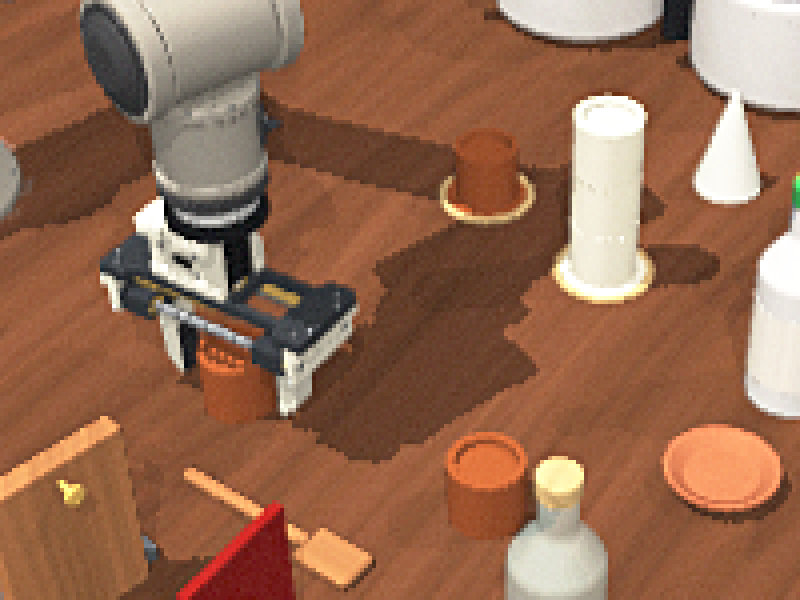

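{"name": "jog_arm", "arguments": {
  "series": [
    [1, [0, 0, 0], [0, 0, 0]],
    [-1, [0, 0, 0], [0, 0, 0]],
    [-1, [0, 0, 0], [0, 0, 0]],
    [-1, [0, 0, 0], [0, 0, 0]],
    [-1, [0, 0, 0], [0, 0, 0]],
    [-1, [0, 0, 0], [0, 0, 0]],
    [-1, [0, 0, 0], [0, 0, 0]],
    [-1, [0, 0, 0], [0, 0, 0]]
  ]
}}

```text
time: 21.18
tool_pos: [0.436, -0.0559, 0.0126]
tool_rot: [3.141, 0.0, 1.571]
contact_force: [-0.2, 0.6, 1.3]
opening: 0.0572
```

```bash
python3 go.py .457,.277,.067
```

```text
t 21.18 tcp [ 0.436  -0.0559  0.0126] [3.141 0.    1.571] F [-0.2  0.6  1.3] open 0.0572 q [-0.3   0.51  2.   -0.    0.63 -0.3 ]
.457,.277,.067 shift [0.3329, 0.021, -0.0545] rot [0.0002, 0.0001, -0.0001]
```

{"name": "jog_arm", "arguments": {
  "series": [
    [-1, [0, 0, -0.035], [0, 0, 0]],
    [-1, [0.02, 0.001, -0.07], [0, 0, 0]],
    [-1, [0.055, 0.003, -0.085], [0, 0, 0]],
    [-1, [0.095, 0.006, -0.085], [0, 0, 0]],
    [-1, [0.135, 0.009, -0.085], [0, 0, 0]],
    [-1, [0.175, 0.012, -0.085], [0, 0, 0]],
    [-1, [0.215, 0.015, -0.085], [0, 0, 0]],
    [-1, [0.255, 0.018, -0.085], [0, 0, 0]],
    [-1, [0.29, 0.02, -0.085], [0, 0, 0]],
    [-1, [0.32, 0.021, -0.085], [0, 0, 0]],
    [-1, [0.333, 0.021, -0.08], [0, 0, 0]],
    [-1, [0.333, 0.021, -0.07], [0, 0, 0]]
  ]
}}

```text
time: 22.18
tool_pos: [0.4572, 0.2799, 0.0826]
tool_rot: [3.139, -0.001, 1.574]
contact_force: [0.1, -0.6, -0.9]
opening: 0.0571
```

{"name": "jog_arm", "arguments": {
  "series": [
    [-1, [0, 0, 0], [0, 0, 0]],
    [-1, [0, 0, 0], [0, 0, 0]],
    [-1, [0, 0, 0.006], [0, 0, 0]],
    [-1, [0, 0, 0.011], [0, 0, 0]],
    [-1, [0, 0, 0.0145], [0, 0, 0]],
    [-1, [0, 0, 0.0145], [0, 0, 0]],
    [-1, [0, 0, 0.0145], [0, 0, 0]],
    [-1, [0, 0, 0.0145], [0, 0, 0]]
  ]
}}

```text
time: 22.85
tool_pos: [0.457, 0.2769, 0.0679]
tool_rot: [-3.142, 0.0, 1.57]
contact_force: [0.8, 0.3, -1.3]
opening: 0.0567
```

```bash
python3 go.py .4572,.2768,.0676; python3 - <<'E'
from h import *
d=grab('scene');save('s13',d['img'],(200,120,290,195),8)
E
```

```text
t 22.85 tcp [0.457  0.2769 0.0679] [-3.142  0.     1.57 ] F [ 0.8  0.3 -1.3] open 0.0567 q [ 0.4   0.54  1.7  -0.    0.9   0.4 ]
.4572,.2768,.0676 shift [-0.0001, 0.0002, 0.0003] rot [-0.0001, 0.0001, -0.0005]
```

View pics/s13.png

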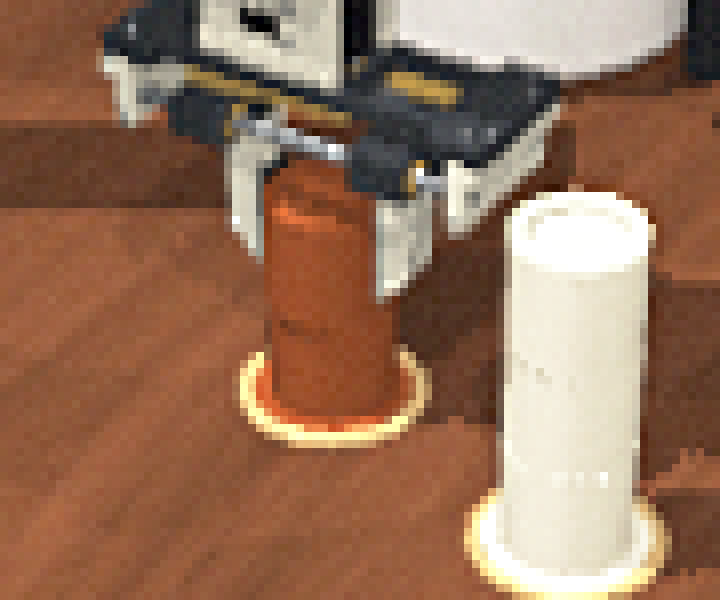

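{"name": "jog_arm", "arguments": {
  "series": [
    [-1, [0, 0, 0.0008], [0, 0, 0]],
    [-1, [0, 0, 0.001], [0, 0, 0]],
    [-0.6, [0, 0, 0.001], [0, 0, 0]],
    [0.6, [0, 0, 0.001], [0, 0, 0]],
    [1, [0, 0, 0.001], [0, 0, 0]],
    [1, [0, 0, 0.001], [0, 0, 0]],
    [1, [0, 0, -0.03], [0, 0, 0]],
    [1, [0, 0, -0.06], [0, 0, 0]],
    [1, [-0.035, 0, -0.07], [0, 0, 0]],
    [1, [-0.075, 0, -0.07], [0, 0, 0]],
    [1, [-0.115, 0, -0.07], [0, 0, 0]],
    [1, [-0.155, 0, -0.07], [0, 0, 0]]
  ]
}}

```text
time: 23.9
tool_pos: [0.4566, 0.1209, 0.1382]
tool_rot: [3.141, 0.0, 1.572]
contact_force: [1.1, -0.6, 1.1]
opening: 0.092
```

{"name": "jog_arm", "arguments": {
  "series": [
    [1, [-0.03, 0.025, 0], [0, 0, 0]],
    [1, [-0.06, 0.05, 0], [0, 0, 0]],
    [1, [-0.09, 0.075, 0], [0, 0, 0]],
    [1, [-0.12, 0.1, 0.01], [0, 0, 0]],
    [1, [-0.145, 0.13, 0.02], [0, 0, 0]],
    [1, [-0.165, 0.165, 0.02], [0, 0, 0]],
    [1, [-0.18, 0.195, 0.02], [0, 0, 0]],
    [1, [-0.184, 0.208, 0.03], [0, 0, 0]],
    [1, [-0.184, 0.208, 0.06], [0, 0, 0]],
    [1, [-0.184, 0.208, 0.09], [0, 0, 0]],
    [1, [-0.184, 0.208, 0.115], [0, 0, 0]],
    [1, [-0.184, 0.208, 0.12], [0, 0, 0]]
  ]
}}

```text
time: 24.9
tool_pos: [0.6617, -0.0613, 0.0125]
tool_rot: [-3.133, -0.002, 1.571]
contact_force: [-1.1, 0.4, -1.3]
opening: 0.0917
```

```bash
python3 go.py .6655,-.062,.012; python3 - <<'E'
from h import *
d=grab('top');print(cups(d,.107),cups(d,.159)); d=grab('scene');save('s14',d['img'],(120,120,320,270),4);print(cups(d,.107))
E
```

```text
t 24.9 tcp [ 0.6617 -0.0613  0.0125] [-3.133e+00 -2.000e-03  1.571e+00] F [-1.1  0.4 -1.3] open 0.0917 q [-0.21  0.81  1.32 -0.    1.02 -0.21]
.6655,-.062,.012 shift [-0.0007, 0.0038, 0.0005] rot [-0.0088, -0.0018, -0.0001]
[(0.4588, 0.276, 0.0583, array([141.,  64.,  34.]))] [(0.6031, 0.2339, 0.0594, array([219., 207., 185.]))]
[(0.6214, -0.0911, 0.1059, array([105.,  99.,  86.]))]
```

View pics/s14.png

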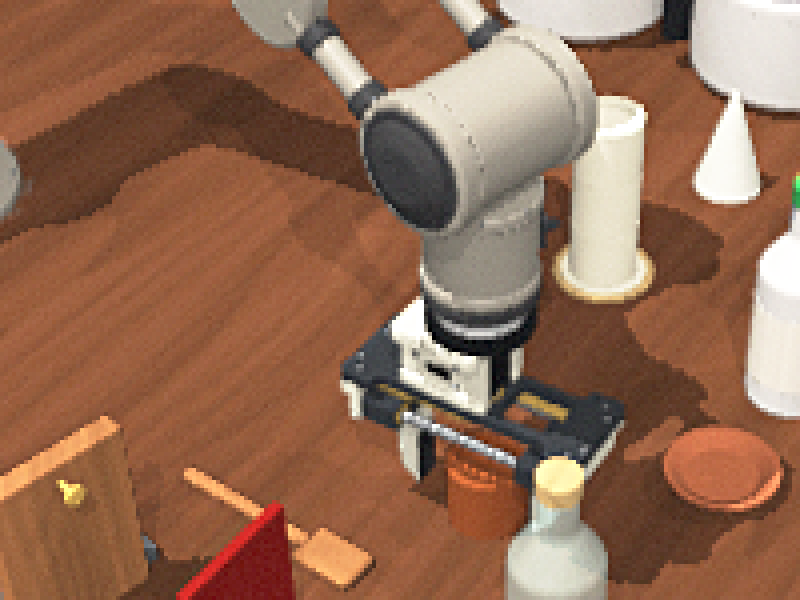

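{"name": "jog_arm", "arguments": {
  "series": [
    [1, [0, 0, 0], [0, 0, 0]],
    [1, [0, 0, 0], [0, 0, 0]],
    [1, [0, 0, 0], [0, 0, 0]]
  ]
}}

```text
time: 25.25
tool_pos: [0.6662, -0.062, 0.0202]
tool_rot: [3.138, 0.001, 1.571]
contact_force: [-0.0, 0.6, -0.2]
opening: 0.0919
```

```bash
python3 go.py .6655,-.062,.012
```

```text
t 25.25 tcp [ 0.6662 -0.062   0.0202] [3.138e+00 1.000e-03 1.571e+00] F [-0.   0.6 -0.2] open 0.0919 q [-0.21  0.8   1.32 -0.    1.02 -0.21]
.6655,-.062,.012 shift [0.0, -0.0007, 0.0082] rot [0.0036, 0.0008, 0.0001]
```

{"name": "jog_arm", "arguments": {
  "series": [
    [1, [0, -0.0005, 0.004], [0, 0, 0]],
    [1, [0, -0.0005, 0.0075], [0, 0, 0]],
    [1, [0, -0.0005, 0.0075], [0, 0, 0]],
    [-1, [0, -0.0005, 0.0075], [0, 0, 0]],
    [-1, [0, -0.0005, 0.0075], [0, 0, 0]],
    [-1, [0, -0.0005, 0.0075], [0, 0, 0]],
    [-1, [0, -0.0005, 0.0075], [0, 0, 0]],
    [-1, [0, -0.0005, 0.0075], [0, 0, 0]],
    [-1, [0, -0.0005, 0.0075], [0, 0, 0]],
    [-1, [0, -0.0005, 0.0075], [0, 0, 0]]
  ]
}}

```text
time: 26.08
tool_pos: [0.6646, -0.0619, 0.0106]
tool_rot: [3.141, 0.0, 1.571]
contact_force: [0.4, 0.3, -0.5]
opening: 0.0604
```

```bash
python3 go.py .4572,.277,.12
```

```text
t 26.08 tcp [ 0.6646 -0.0619  0.0106] [3.141 0.    1.571] F [ 0.4  0.3 -0.5] open 0.0604 q [-0.21  0.81  1.32 -0.    1.01 -0.21]
.4572,.277,.12 shift [0.3389, -0.2073, -0.1095] rot [0.0003, 0.0002, -0.0]
```

{"name": "jog_arm", "arguments": {
  "series": [
    [-1, [0, 0, -0.035], [0, 0, 0]],
    [-1, [0, -0.01, -0.07], [0, 0, 0]],
    [-1, [0.005, -0.035, -0.1], [0, 0, 0]],
    [-1, [0.015, -0.065, -0.125], [0, 0, 0]],
    [-1, [0.03, -0.1, -0.138], [0, 0, 0]],
    [-1, [0.05, -0.135, -0.138], [0, 0, 0]],
    [-1, [0.075, -0.165, -0.138], [0, 0, 0]],
    [-1, [0.105, -0.19, -0.138], [0, 0, 0]],
    [-1, [0.14, -0.207, -0.138], [0, 0, 0]],
    [-1, [0.18, -0.207, -0.138], [0, 0, 0]],
    [-1, [0.22, -0.207, -0.138], [0, 0, 0]],
    [-1, [0.26, -0.207, -0.138], [0, 0, 0]]
  ]
}}

```text
time: 27.08
tool_pos: [0.4568, 0.1998, 0.1489]
tool_rot: [3.141, 0.0, 1.57]
contact_force: [1.0, -0.2, -1.3]
opening: 0.0606
```

```bash
python3 go.py .4572,.277,.14
```

```text
t 27.08 tcp [0.4568 0.1998 0.1489] [3.141 0.    1.57 ] F [ 1.  -0.2 -1.3] open 0.0606 q [ 0.26  0.37  1.71 -0.    1.06  0.26]
.4572,.277,.14 shift [0.0772, 0.0003, 0.0089] rot [0.0007, 0.0, -0.0005]
```

{"name": "jog_arm", "arguments": {
  "series": [
    [-1, [0.03, 0, 0], [0, 0, 0]],
    [-1, [0.06, 0, 0], [0, 0, 0]],
    [-1, [0.076, 0, 0.005], [0, 0, 0]],
    [-1, [0.078, 0, 0.015], [0, 0, 0]],
    [-1, [0.078, 0, 0.02], [0, 0, 0]],
    [-1, [0.078, 0, 0.02], [0, 0, 0]],
    [-1, [0.078, 0, 0.02], [0, 0, 0]],
    [-1, [0.078, 0, 0.02], [0, 0, 0]]
  ]
}}

```text
time: 27.75
tool_pos: [0.4577, 0.2751, 0.1287]
tool_rot: [3.142, 0.0, 1.569]
contact_force: [0.7, -0.1, -1.6]
opening: 0.0602
```

```bash
python3 go.py .4572,.277,.1178; python3 - <<'E'
from h import *
d=grab('scene');save('s15',d['img'],(200,100,290,175),8)
E
```

```text
t 27.75 tcp [0.4577 0.2751 0.1287] [3.142 0.    1.569] F [ 0.7 -0.1 -1.6] open 0.0602 q [ 0.4   0.46  1.64 -0.    1.05  0.4 ]
.4572,.277,.1178 shift [0.0019, -0.0006, 0.0109] rot [0.0, 0.0003, -0.0016]
```

View pics/s15.png

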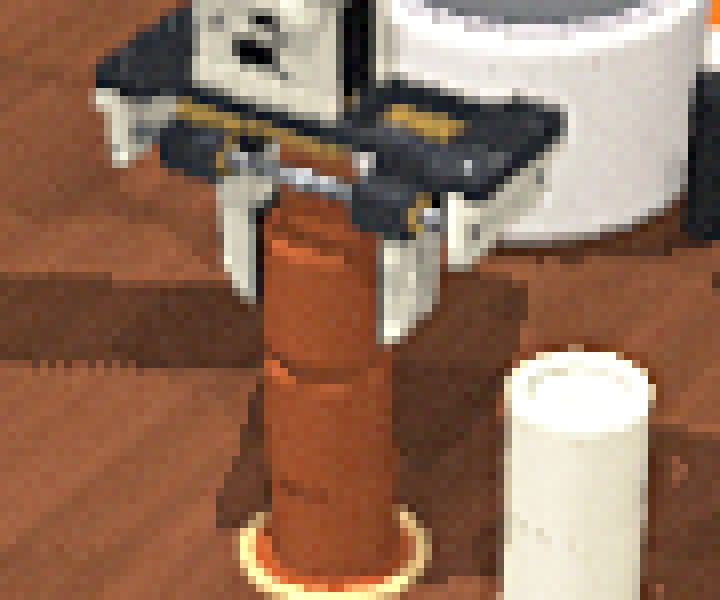

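{"name": "jog_arm", "arguments": {
  "series": [
    [-1, [0.0003, -0.0003, 0.005], [0, 0, 0]],
    [-1, [0.0003, -0.0003, 0.01], [0, 0, 0]],
    [-1, [0.0003, -0.0003, 0.0105], [0, 0, 0]],
    [-1, [0.0003, -0.0003, 0.011], [0, 0, 0]],
    [-1, [0.0003, -0.0003, 0.011], [0, 0, 0]]
  ]
}}

```text
time: 28.22
tool_pos: [0.4572, 0.2763, 0.1175]
tool_rot: [3.141, 0.0, 1.571]
contact_force: [0.0, -0.9, -0.0]
opening: 0.0608
```

```bash
python3 go.py .4572,.277,.1176
```

```text
t 28.22 tcp [0.4572 0.2763 0.1175] [3.141 0.    1.571] F [ 0.  -0.9 -0. ] open 0.0608 q [ 0.4   0.47  1.65 -0.    1.02  0.4 ]
.4572,.277,.1176 shift [0.0007, -0.0, -0.0001] rot [0.0001, 0.0002, -0.0001]
```

{"name": "jog_arm", "arguments": {
  "series": [
    [-1, [0.0005, 0, 0.0008], [0, 0, 0]],
    [-1, [0.0005, 0, 0.001], [0, 0, 0]],
    [-0.6, [0.0005, 0, 0.001], [0, 0, 0]],
    [0.6, [0.0005, 0, 0.001], [0, 0, 0]],
    [1, [0.0005, 0, 0.001], [0, 0, 0]],
    [1, [0.0005, 0, 0.001], [0, 0, 0]],
    [1, [0.0005, 0, 0.001], [0, 0, 0]],
    [1, [0, 0, -0.03], [0, 0, 0]],
    [1, [0, 0, -0.07], [0, 0, 0]],
    [1, [0, 0, -0.1], [0, 0, 0]],
    [1, [-0.04, 0, -0.1], [0, 0, 0]],
    [1, [-0.08, 0, -0.1], [0, 0, 0]]
  ]
}}

```text
time: 29.22
tool_pos: [0.4579, 0.1972, 0.2193]
tool_rot: [3.137, -0.001, 1.575]
contact_force: [0.7, -0.7, -0.5]
opening: 0.0916
```

{"name": "jog_arm", "arguments": {
  "series": [
    [1, [-0.04, 0, 0], [0, 0, 0]],
    [1, [-0.08, 0, 0], [0, 0, 0]],
    [1, [-0.12, 0, 0], [0, 0, 0]],
    [1, [-0.16, 0, 0], [0, 0, 0]],
    [1, [-0.19, 0, 0], [0, 0, 0]],
    [1, [-0.2, 0, 0], [0, 0, 0]],
    [1, [-0.2, 0, 0], [0, 0, 0]]
  ]
}}

```text
time: 29.8
tool_pos: [0.4572, -0.0055, 0.2174]
tool_rot: [-3.142, 0.0, 1.567]
contact_force: [-0.2, -1.0, 0.2]
opening: 0.0918
```

```bash
python3 go.py; python3 - <<'E'
from h import *
d=grab('top');print(cups(d,.159)); save('t16',d['img'],(320,150,440,270),6); d=grab('scene');save('s16',d['img'],(90,100,290,250),4);save('s16b',d['img'],(100,210,220,310),6)
for n in ('top','scene'):
    d=grab(n);p=cloud(d);im=d['img'].astype(int)
    red=(im[...,0]>70)&(im[...,0]>2.5*im[...,1])&(im[...,0]>2.2*im[...,2])&(p[...,2]>.045)&(p[...,1]<-.2)&(p[...,1]>-.4)&(p[...,0]>.5)&(p[...,0]<.75)
    q=p[red];print(n,'sign',red.sum(),np.median(q,0).round(4),q.min(0).round(4),q.max(0).round(4))
    # fit plane in xy
    A=np.c_[q[:,1],np.ones(len(q))]; m=np.linalg.lstsq(A,q[:,0],rcond=None)[0]; print('x=',m, 'ang',np.arctan(m[0]))
    po=(p[...,2]>.03)&(p[...,2]<.17)&(p[...,1]<-.2)&(p[...,1]>-.36)&(p[...,0]>.43)&(p[...,0]<.53)
    q=p[po];print(n,'post',po.sum(),np.median(q,0).round(4),q.min(0).round(4),q.max(0).round(4))
E
```

```text
t 29.8 tcp [ 0.4572 -0.0055  0.2174] [-3.142  0.     1.567] F [-0.2 -1.   0.2] open 0.0918 q [-0.18  0.23  1.71 -0.    1.2  -0.18]
[(0.6025, 0.2338, 0.0587, array([244., 243., 238.])), (0.4597, 0.278, 0.0592, array([196.,  90.,  44.]))]
top sign 214 [ 0.6253 -0.2828  0.1337] [ 0.623  -0.3306  0.0467] [ 0.6314 -0.2398  0.1537]
x= [0.01953942 0.63143338] ang 0.019536934540842217
top post 430 [ 0.4788 -0.2767  0.142 ] [ 0.46   -0.3321  0.0304] [ 0.5065 -0.2306  0.1521]
scene sign 870 [ 0.6306 -0.2935  0.1075] [ 0.6203 -0.3339  0.0453] [ 0.6349 -0.2413  0.1524]
x= [0.04141366 0.64218631] ang 0.0413900040377643
scene post 1400 [ 0.4841 -0.2918  0.0997] [ 0.4577 -0.3359  0.0301] [ 0.5061 -0.2344  0.1497]
```

View pics/s16.png

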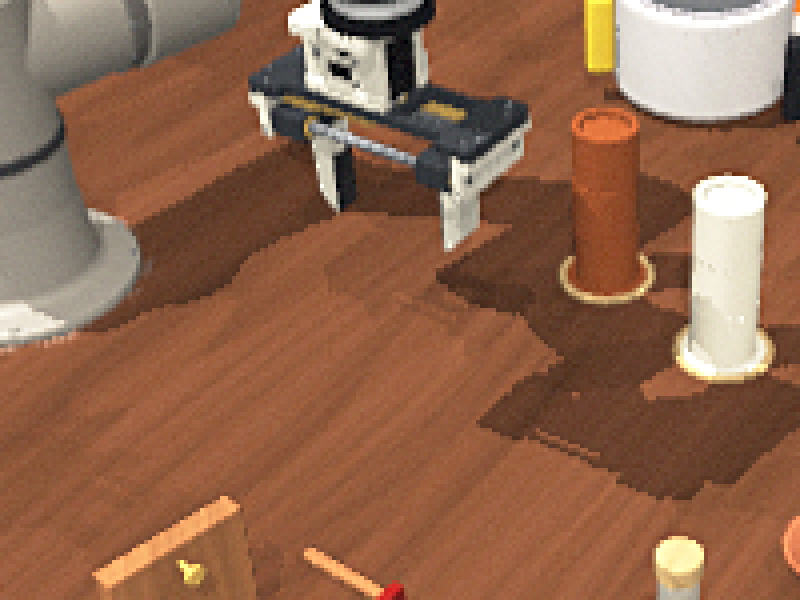

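View pics/t16.png

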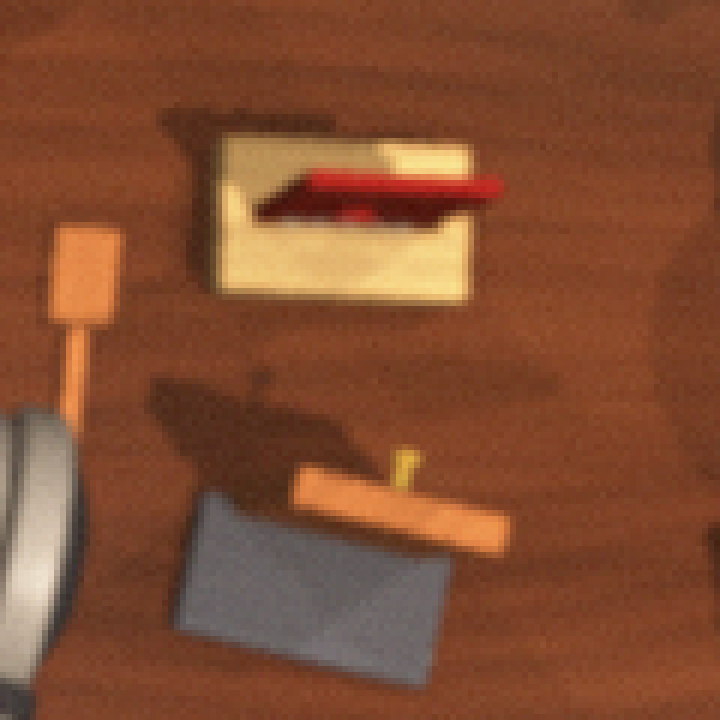

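View pics/s16b.png

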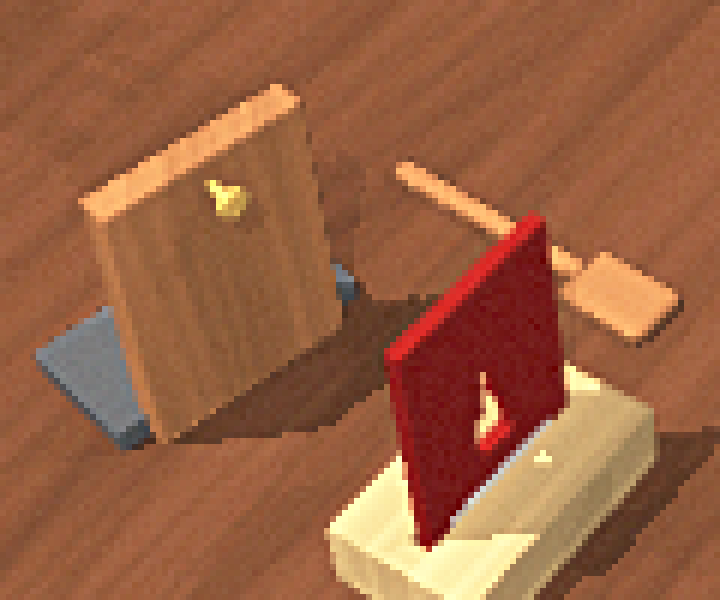

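```bash
cat > m.py <<'E'
from h import *
def rect(mask,d,z):
    cn,_=cv2.findContours(mask.astype(np.uint8),cv2.RETR_EXTERNAL,cv2.CHAIN_APPROX_NONE)
    c=max(cn,key=cv2.contourArea); q=onplane(d,c.reshape(-1,2),z)
    (cx,cy),(w,h),a=cv2.minAreaRect((q[:,:2]*1000).astype(np.float32)); 
    return np.round([cx,cy,w,h,a],1)
for n in ('top','scene'):
    d=grab(n);p=cloud(d);im=d['img'].astype(int);hsv=cv2.cvtColor(d['img'],cv2.COLOR_RGB2HSV).astype(int)
    near=lambda x,y,r:(np.hypot(p[...,0]-x,p[...,1]-y)<r)
    # post top (bright orange) z=.145
    pt=near(.48,-.283,.075)&(abs(p[...,2]-.147)<.012)&(im[...,0]>180 if n=='top' else im[...,0]>190)
    print(n,'posttop',rect(pt,d,.145),pt.sum())
    if n=='scene':
        f=near(.49,-.283,.08)&(p[...,2]>.03)&(p[...,2]<.125)&(im[...,0]<175)&(im[...,0]>im[...,2]+30)&(hsv[...,1]<190)
        q=p[f]; 
        for _ in range(4):
            A=np.c_[q[:,1:],np.ones(len(q))];m=np.linalg.lstsq(A,q[:,0],rcond=None)[0];r=q[:,0]-A@m;q=q[abs(r)<max(.003,2*r.std())]
        print('post face x= %.4f y + %.4f z + %.4f'%tuple(m),len(q),'x at y=-.28,z=.13',m@[-.28,.13,1],'ang',np.arctan(m[0]), 'y range',q[:,1].min(),q[:,1].max())
    ye=near(.505,-.28,.04)&(hsv[...,0]>20)&(hsv[...,0]<34)&(hsv[...,1]>110)&(im[...,0]>120)&(p[...,2]>.09)
    v,u=np.nonzero(ye); q=p[ye]; print(n,'screw px',len(u),u.min(),u.max(),v.min(),v.max(),u.mean(),v.mean(),q.mean(0).round(4),q.min(0).round(4),q.max(0).round(4))
    red=(hsv[...,1]>170)&((hsv[...,0]<6)|(hsv[...,0]>172))&near(.63,-.285,.08)
    print(n,'signtop bright',[ (t,rect(red&(im[...,0]>t)&(p[...,2]>.135),d,.148),(red&(im[...,0]>t)&(p[...,2]>.135)).sum()) for t in (150,175)])
    st=near(.625,-.28,.09)&(im.min(2)>75)&(p[...,2]>.02)&(p[...,2]<.05)
    print(n,'stand top',rect(st,d,.034))
E
python3 m.py
```

```text
top posttop [ 479.8 -283.3   99.3   17.6   76.2] 228Traceback (most recent call last):
  File "m.py", line 20, in <module>
    v,u=np.nonzero(ye); q=p[ye]; print(n,'screw px',len(u),u.min(),u.max(),v.min(),v.max(),u.mean(),v.mean(),q.mean(0).round(4),q.min(0).round(4),q.max(0).round(4))
                                                           ~~~~~^^
    return umr_minimum(a, axis, None, out, keepdims, initial, where)
ValueError: zero-size array to reduction operation minimum which has no identity
```

```bash
sed -i 's/(p\[...,2\]>.09)$/(p[...,2]>.09)\n    if not ye.any(): ye=near(.505,-.28,.05)\&(p[...,2]>.1)\&(im[...,0]>im[...,2]*1.8)\&(im[...,1]>im[...,0]*.72)/' m.py; python3 m.py
```

```text
top posttop [ 479.9 -283.4   99.3   17.5   76.4] 226
top screw px 12 386 389 226 230 387.0 227.66666666666666 [ 0.4991 -0.2879  0.1316] [ 0.4927 -0.2924  0.1268] [ 0.5038 -0.2842  0.1359]
top signtop bright [(150, array([ 627.8, -286.7,   87.3,    6.3,   88.5]), np.int64(73)), (175, array([ 628.5, -285.3,   84.4,    4.8,   88.4]), np.int64(56))]
top stand top [ 627.1 -285.9  122.2   78.2   88.9]
scene posttop [ 478.5 -285.7  101.3   17.9   77.6] 200
post face x= 0.2262 y + 0.0015 z + 0.5509 848 x at y=-.28,z=.13 0.4877598983202524 ang 0.2224434808186068 y range -0.33523893838704805 -0.2366171067153846
scene screw px 9 135 139 240 244 136.66666666666666 241.88888888888889 [ 0.4975 -0.2899  0.1334] [ 0.4872 -0.295   0.1301] [ 0.5029 -0.2855  0.1365]
scene signtop bright [(150, array([ 626.4, -288. ,   91.3,    8.1,   89.3]), np.int64(106)), (175, array([ 627.1, -287.5,   90.2,    7.8,   88. ]), np.int64(95))]
scene stand top [ 631.4 -291.3  132.1   83.7   88.2]
```

{"name": "jog_arm", "arguments": {
  "series": [
    [1, [-0.034, 0.02, 0], [0, 0, 0.028]],
    [1, [-0.067, 0.041, 0], [0, 0, 0.028]],
    [1, [-0.1, 0.061, 0], [0, 0, 0.028]],
    [1, [-0.134, 0.081, 0], [0, 0, 0.028]],
    [1, [-0.167, 0.101, 0], [0, 0, 0.028]],
    [1, [-0.2, 0.121, 0], [0, 0, 0.028]],
    [1, [-0.234, 0.141, 0], [0, 0, 0.028]],
    [1, [-0.265, 0.16, 0], [0, 0, 0.028]],
    [1, [-0.2813, 0.17, 0], [0, 0, 0.028]],
    [1, [-0.2813, 0.17, 0], [0, 0, 0.028]],
    [1, [-0.2813, 0.17, 0], [0, 0, 0.028]],
    [1, [-0.2813, 0.17, 0], [0, 0, 0.028]]
  ]
}}

```text
time: 31.15
tool_pos: [0.6271, -0.2833, 0.2171]
tool_rot: [-3.141, -0.001, 1.544]
contact_force: [0.1, -0.2, -0.2]
opening: 0.0915
```

```bash
python3 go.py .6275,-.2868,.122,1.543; python3 - <<'E'
from h import *
d=grab('wrist'); save('w17',d['img']); p=cloud(d); im=d['img'].astype(int);hsv=cv2.cvtColor(d['img'],cv2.COLOR_RGB2HSV).astype(int)
red=(hsv[...,1]>150)&((hsv[...,0]<5)|(hsv[...,0]>172))&(p[...,2]>.12)&(p[...,2]<.17)
v,u=np.nonzero(red);print(len(u),u.min(),u.max(),v.min(),v.max()); q=p[red]; print(q.min(0),q.max(0),np.median(q,0))
d=grab('scene'); save('s17',d['img'],(100,150,300,300),4)
E
```

```text
t 31.15 tcp [ 0.6271 -0.2833  0.2171] [-3.141e+00 -1.000e-03  1.544e+00] F [ 0.1 -0.2 -0.2] open 0.0915 q [-0.54  0.66  1.01  0.    1.47 -0.51]
.6275,-.2868,.122,1.543 shift [-0.0035, 0.0006, 0.0951] rot [-0.0009, -0.0009, 0.001]
636 250 257 154 253
[ 0.62248315 -0.33109571  0.12064584] [ 0.63026911 -0.24037756  0.14976995] [ 0.6269606  -0.28514163  0.14668799]
```

View pics/w17.png

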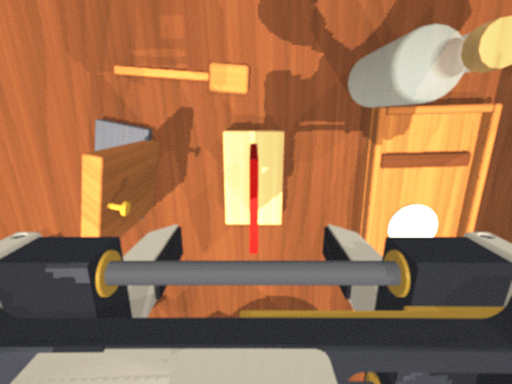

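View pics/s17.png

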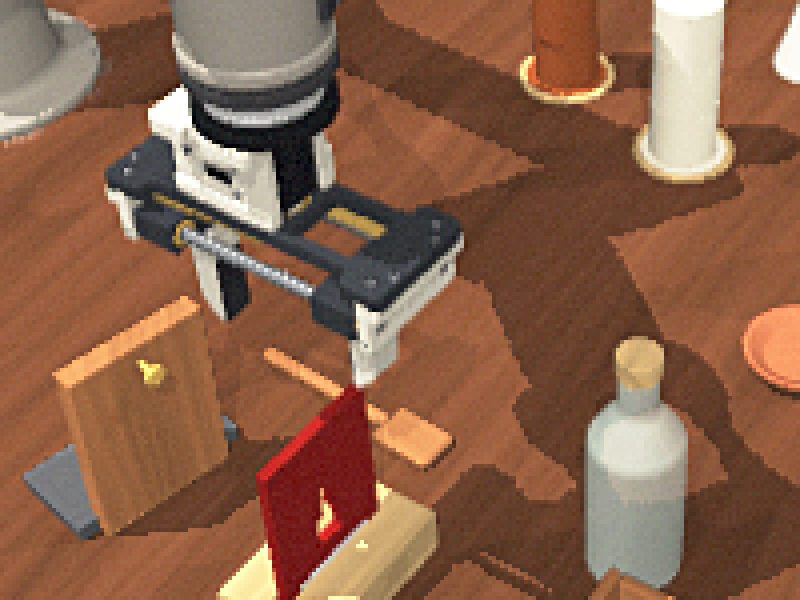

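```bash
python3 go.py; python3 - <<'E'
from h import *
d=grab('wrist'); save('w18',d['img'],(60,100,290,270),3.4); p=cloud(d); im=d['img'].astype(int);hsv=cv2.cvtColor(d['img'],cv2.COLOR_RGB2HSV).astype(int)
z=p[...,2]
def rect(mask,zz):
    cn,_=cv2.findContours(mask.astype(np.uint8),cv2.RETR_EXTERNAL,cv2.CHAIN_APPROX_NONE)
    q=onplane(d,max(cn,key=cv2.contourArea).reshape(-1,2),zz); return np.round(cv2.boxPoints(cv2.minAreaRect((q[:,:2]*1000).astype(np.float32))),1).tolist(), [np.round(v,1) for v in cv2.minAreaRect((q[:,:2]*1000).astype(np.float32))]
near=np.hypot(p[...,0]-.48,p[...,1]+.283)<.08
print('post',rect(near&(abs(z-.145)<.006)&(im[...,0]>150),.145))
red=(hsv[...,1]>150)&((hsv[...,0]<5)|(hsv[...,0]>172))&(abs(z-.148)<.006)
print('sign',rect(red,.148))
ye=near&(hsv[...,0]>22)&(hsv[...,0]<34)&(hsv[...,1]>150)&(z>.1)&(z<.141)
v,u=np.nonzero(ye); print(len(u),u.min(),u.max(),v.min(),v.max()); print(onplane(d,[[u.max(),v[u==u.max()].mean()],[u.min(),v[u==u.min()].mean()],[u.mean(),v.mean()]],.13).round(4)); 
E
```

```text
t 31.25 tcp [ 0.6271 -0.2832  0.2179] [-3.142 -0.     1.544] F [0.1 0.1 0.9] open 0.0917 q [-0.54  0.66  1.01  0.    1.47 -0.51]
post ([[464.0, -309.8999938964844], [482.8999938964844, -314.0], [500.0, -234.6999969482422], [481.20001220703125, -230.60000610351562]], [array([ 482. , -272.3]), array([81.1, 19.3]), np.float64(77.8)])
sign ([[622.5999755859375, -329.29998779296875], [629.2000122070312, -329.5], [631.7000122070312, -240.10000610351562], [625.0999755859375, -239.89999389648438]], [array([ 627.2, -284.7]), array([89.5,  6.6]), np.float64(88.4)])
80 109 125 204 214
[[ 0.5019 -0.2893  0.13  ]
 [ 0.4871 -0.2853  0.13  ]
 [ 0.4962 -0.2877  0.13  ]]
```

View pics/w18.png

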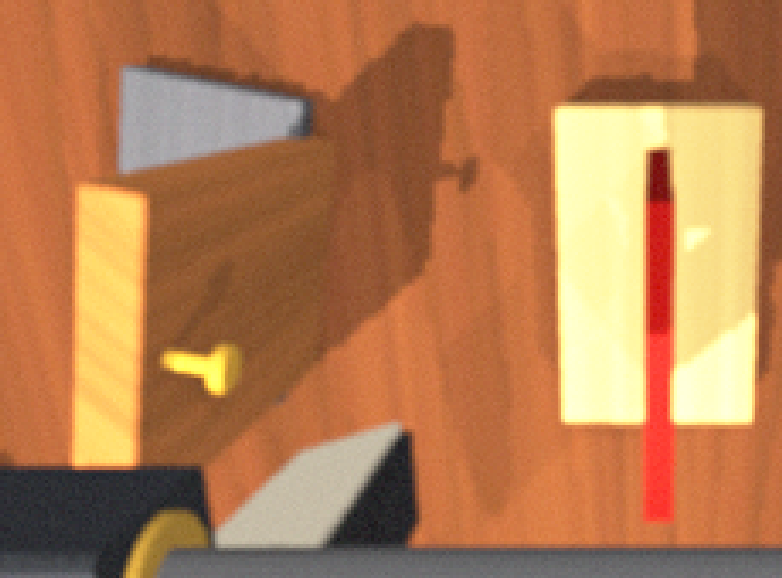

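{"name": "jog_arm", "arguments": {
  "series": [
    [1, [0.001, 0, 0.03], [0, 0, 0]],
    [1, [0.001, 0, 0.06], [0, 0, 0]],
    [1, [0.001, 0, 0.085], [0, 0, 0]],
    [1, [0.001, 0, 0.0955], [0, 0, 0]],
    [1, [0.001, 0, 0.0955], [0, 0, 0]],
    [1, [0.001, 0, 0.0955], [0, 0, 0]],
    [1, [0.001, 0, 0.0955], [0, 0, 0]]
  ],
  "squeeze": 35
}}

```text
time: 31.88
tool_pos: [0.6282, -0.2842, 0.1244]
tool_rot: [3.138, 0.002, 1.543]
contact_force: [0.1, -0.2, 0.8]
opening: 0.0915
```

```bash
python3 go.py .6272,-.286,.122,1.543
```

```text
t 31.88 tcp [ 0.6282 -0.2842  0.1244] [3.138e+00 2.000e-03 1.543e+00] F [ 0.1 -0.2  0.8] open 0.0915 q [-0.54  0.73  1.15 -0.    1.26 -0.51]
.6272,-.286,.122,1.543 shift [-0.0018, -0.001, 0.0024] rot [0.0033, 0.0019, 0.0001]
```

Close on the sign.

{"name": "jog_arm", "arguments": {
  "series": [
    [1, [0, -0.0008, 0.0005], [0, 0, 0]],
    [-1, [0, -0.0008, 0.0005], [0, 0, 0]],
    [-1, [0, -0.0008, 0.0005], [0, 0, 0]],
    [-1, [0, -0.0008, 0.0005], [0, 0, 0]],
    [-1, [0, -0.0008, 0.0005], [0, 0, 0]],
    [-1, [0, -0.0008, 0.0005], [0, 0, 0]],
    [-1, [0, -0.0008, 0.0005], [0, 0, 0]],
    [-1, [0, -0.0008, 0.0005], [0, 0, 0]],
    [-1, [0, -0.0008, 0.0005], [0, 0, 0]],
    [-1, [0, -0.0008, 0.0005], [0, 0, 0]],
    [-1, [0, -0.0008, 0.0005], [0, 0, 0]],
    [-1, [0, -0.0008, 0.0005], [0, 0, 0]]
  ]
}}

```text
time: 32.88
tool_pos: [0.6264, -0.2838, 0.1215]
tool_rot: [-3.142, 0.0, 1.543]
contact_force: [-0.3, 0.1, -0.3]
opening: 0.0231
```

```bash
python3 go.py
```

```text
t 32.88 tcp [ 0.6264 -0.2838  0.1215] [-3.142  0.     1.543] F [-0.3  0.1 -0.3] open 0.0231 q [-0.54  0.73  1.16 -0.    1.26 -0.51]
```

{"name": "jog_arm", "arguments": {
  "series": [
    [-1, [0, 0, 0], [0, 0, 0]],
    [-1, [0, 0, 0], [0, 0, 0]],
    [-1, [0, 0, 0], [0, 0, 0]],
    [-1, [0, 0, 0], [0, 0, 0]],
    [-1, [0, 0, 0], [0, 0, 0]],
    [-1, [0, 0, 0], [0, 0, 0]]
  ]
}}

```text
time: 33.38
tool_pos: [0.6264, -0.2838, 0.1215]
tool_rot: [3.142, 0.0, 1.543]
contact_force: [-0.2, 1.0, -0.6]
opening: 0.0076
```

```bash
python3 go.py; python3 m.py | grep sign
```

```text
t 33.38 tcp [ 0.6264 -0.2838  0.1215] [3.142 0.    1.543] F [-0.2  1.  -0.6] open 0.0076 q [-0.54  0.73  1.16 -0.    1.26 -0.51]Traceback (most recent call last):
  File "m.py", line 12, in <module>
    print(n,'posttop',rect(pt,d,.145),pt.sum())
                      ~~~~^^^^^^^^^^^
  File "m.py", line 4, in rect
    c=max(cn,key=cv2.contourArea); q=onplane(d,c.reshape(-1,2),z)
ValueError: max() iterable argument is empty
```

{"name": "jog_arm", "arguments": {
  "series": [
    [-1, [0, 0, -0.015], [0, 0, 0]],
    [-1, [0, 0, -0.03], [0, 0, 0]],
    [-1, [0, 0, -0.05], [0, 0, 0]],
    [-1, [0, 0, -0.066], [0, 0, 0]],
    [-1, [0, 0, -0.066], [0, 0, 0]]
  ]
}}

```text
time: 33.85
tool_pos: [0.6278, -0.2846, 0.1915]
tool_rot: [3.136, 0.003, 1.543]
contact_force: [0.2, -0.5, -1.7]
opening: 0.0078
```

```bash
python3 go.py; python3 - <<'E'
from h import *
d=grab('scene'); save('s19',d['img'],(100,170,260,310),5)
E
```

```text
t 33.85 tcp [ 0.6278 -0.2846  0.1915] [3.136e+00 3.000e-03 1.543e+00] F [ 0.2 -0.5 -1.7] open 0.0078 q [-0.54  0.67  1.06 -0.    1.4  -0.51]
```

View pics/s19.png

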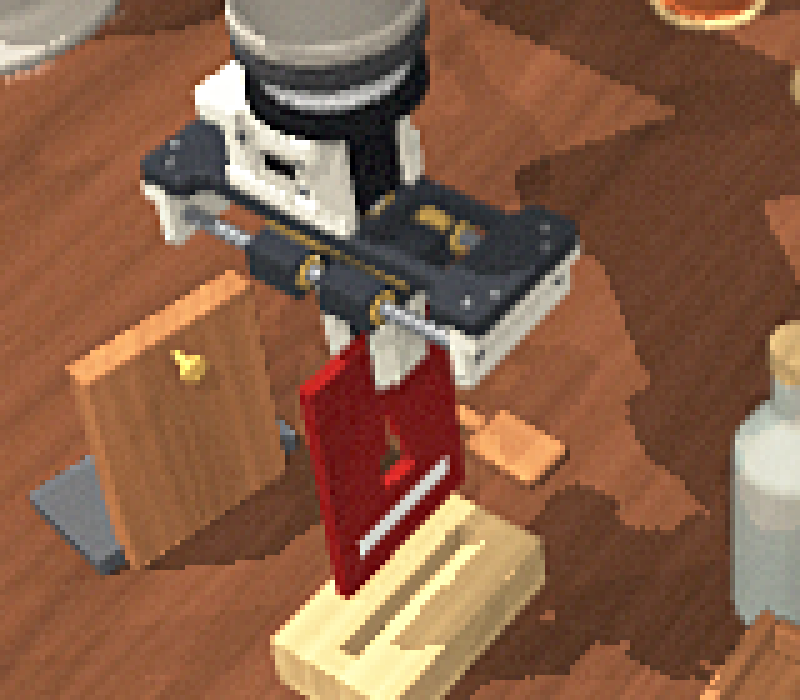

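{"name": "jog_arm", "arguments": {
  "series": [
    [-1, [-0.003, -0.025, 0], [0, 0, 0.06]],
    [-1, [-0.006, -0.05, 0], [0, 0, 0.12]],
    [-1, [-0.01, -0.075, 0], [0, 0, 0.18]],
    [-1, [-0.0123, -0.09, 0], [0, 0, 0.194]],
    [-1, [-0.0123, -0.0975, 0], [0, 0, 0.194]],
    [-1, [-0.0123, -0.0975, 0], [0, 0, 0.194]],
    [-1, [-0.0123, -0.0975, 0], [0, 0, 0.194]],
    [-1, [-0.0123, -0.0975, 0], [0, 0, 0.194]],
    [-1, [-0.0123, -0.0975, 0], [0, 0, 0.194]]
  ]
}}

```text
time: 34.65
tool_pos: [0.5294, -0.2932, 0.1871]
tool_rot: [3.142, -0.0, 1.35]
contact_force: [1.5, 0.3, -0.2]
opening: 0.0079
```

```bash
python3 go.py .5286,-.2934,.1875,1.349; python3 - <<'E'
from h import *
d=grab('scene'); save('s20',d['img'],(100,190,200,290),7); d=grab('wrist'); save('w20',d['img'])
d=grab('top'); save('t20',d['img'],(330,170,430,260),7)
E
```

```text
t 34.65 tcp [ 0.5294 -0.2932  0.1871] [ 3.142 -0.     1.35 ] F [ 1.5  0.3 -0.2] open 0.0079 q [-0.63  0.52  1.35  0.    1.27 -0.41]
.5286,-.2934,.1875,1.349 shift [-0.0004, -0.0007, -0.0004] rot [0.0001, -0.0001, 0.0008]
```

View pics/s20.png

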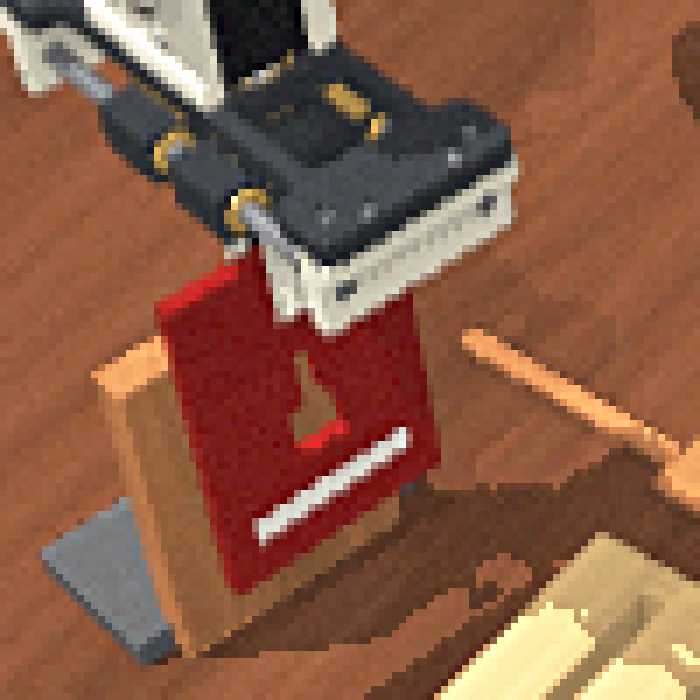

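View pics/w20.png

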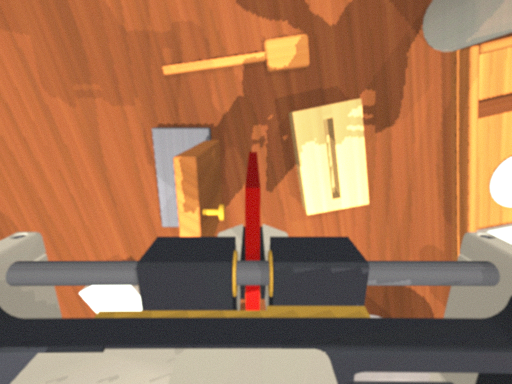

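View pics/t20.png

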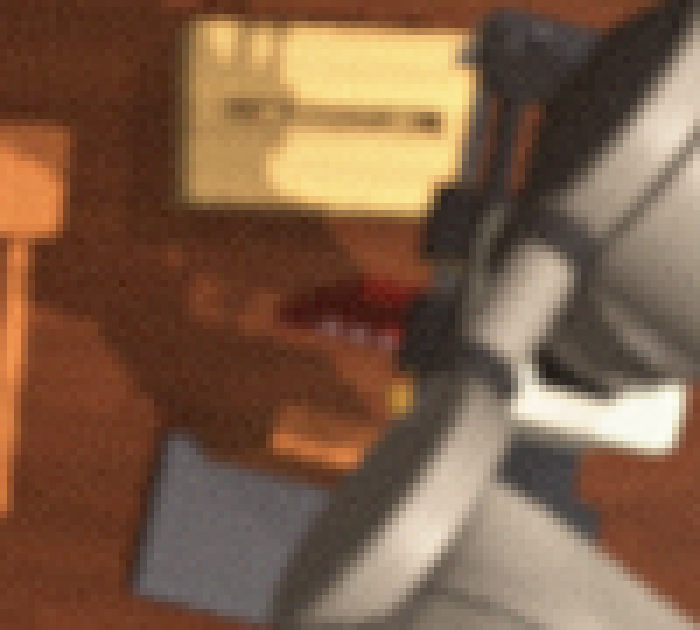

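```bash
python3 - <<'E'
from h import *
T,s=toolT(); d=grab('wrist'); d['TT']=d['tool_from_camera']; p=cloud(d)  # tool coords
im=d['img'].astype(int);hsv=cv2.cvtColor(d['img'],cv2.COLOR_RGB2HSV).astype(int)
zt=s['tool_pos'][2]
save('w21',d['img'],(140,120,300,330),3.6/1.3)
red=(hsv[...,1]>150)&((hsv[...,0]<6)|(hsv[...,0]>172))
top=red&(abs(p[...,2]+.0265)<.008)
v,u=np.nonzero(top);print('sign top px',len(u),u.min(),u.max(),v.min(),v.max())
e=onplane(d,[[u[v==v.min()].mean(),v.min()-.5],[u[v==v.max()].mean(),v.max()+.5]],-.0265);print('ends tool',e.round(4))
ye=(hsv[...,0]>22)&(hsv[...,0]<34)&(hsv[...,1]>140)&(np.arange(512)[None]<235)&(np.arange(512)[None]>195)&(np.arange(384)[:,None]<230)&(np.arange(384)[:,None]>195)
v,u=np.nonzero(ye);print('screw',len(u),u.min(),u.max(),v.min(),v.max())
for c in range(u.min(),u.max()+1): print(c,v[u==c].min(),v[u==c].max(), end=' | ')
print()
for uu in (u.max()-2,u.max()-10):
    vv=v[u==uu]; print(onplane(d,[[uu,vv.min()],[uu,vv.mean()],[uu,vv.max()]],zt-.13).round(4).tolist())
# post top edges
near=(abs(p[...,2]-(zt-.145))<.006)&(np.arange(512)[None]<225)&(np.arange(512)[None]>165)&(im[...,0]>150)
cn,_=cv2.findContours(near.astype(np.uint8),cv2.RETR_EXTERNAL,cv2.CHAIN_APPROX_NONE)
q=onplane(d,max(cn,key=cv2.contourArea).reshape(-1,2),zt-.145);print('post tool',cv2.boxPoints(cv2.minAreaRect((q[:,:2]*1000).astype(np.float32))).round(1).tolist())
E
```

```text
sign top px 1452 244 260 184 309
ends tool [[ 0.0451 -0.0011 -0.0265]
 [-0.0309 -0.0013 -0.0265]]
screw 131 196 223 207 229
196 216 229 | 197 226 229 | Traceback (most recent call last):
  File "<stdin>", line 12, in <module>
    return umr_minimum(a, axis, None, out, keepdims, initial, where)
ValueError: zero-size array to reduction operation minimum which has no identity
```

View pics/w21.png

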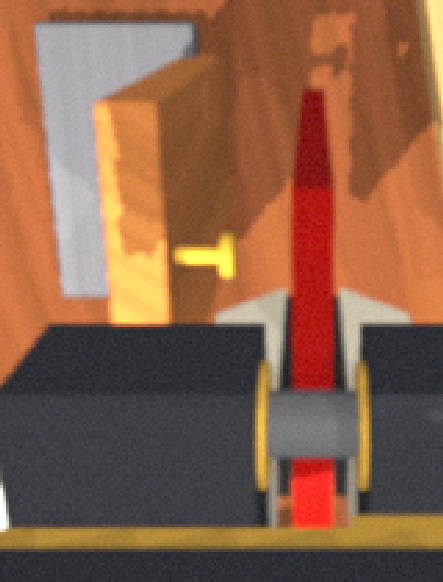

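```bash
python3 - <<'E'
from h import *
T,s=toolT(); d=grab('wrist'); d['TT']=d['tool_from_camera']; p=cloud(d)
im=d['img'].astype(int);hsv=cv2.cvtColor(d['img'],cv2.COLOR_RGB2HSV).astype(int); zt=s['tool_pos'][2]
ye=(hsv[...,0]>22)&(hsv[...,0]<34)&(hsv[...,1]>140); ye[:200]=0;ye[225:]=0;ye[:,:202]=0;ye[:,232:]=0
v,u=np.nonzero(ye)
for c in np.unique(u): print(c,v[u==c].min(),v[u==c].max(), end=' | ')
print()
for uu in np.unique(u)[[-2,-4,4,7]]:
    vv=v[u==uu]; print(uu,(onplane(d,[[uu,vv.min()-.5],[uu,vv.mean()],[uu,vv.max()+.5]],zt-.13)*1000).round(1).tolist())
near=(abs(p[...,2]-(zt-.145))<.006)&(np.arange(512)[None]<225)&(np.arange(512)[None]>165)&(im[...,0]>150)
cn,_=cv2.findContours(near.astype(np.uint8),cv2.RETR_EXTERNAL,cv2.CHAIN_APPROX_NONE)
q=onplane(d,max(cn,key=cv2.contourArea).reshape(-1,2),zt-.145);print('post tool',cv2.boxPoints(cv2.minAreaRect((q[:,:2]*1000).astype(np.float32))).round(1).tolist())
E
```

```text
205 211 213 | 206 210 213 | 207 210 214 | 208 210 214 | 209 210 214 | 210 210 214 | 211 210 214 | 212 210 214 | 213 210 214 | 214 210 214 | 215 210 214 | 216 210 214 | 217 210 214 | 218 210 214 | 219 209 217 | 220 208 218 | 221 207 219 | 222 208 219 | 223 210 218 | 
222 [[2.7, -27.0, 57.3], [-2.7, -27.2, 57.3], [-8.3, -27.3, 57.3]]
220 [[2.7, -28.7, 57.3], [-2.3, -28.9, 57.3], [-7.3, -29.0, 57.3]]
209 [[0.9, -38.1, 57.3], [-1.4, -38.2, 57.3], [-3.7, -38.3, 57.3]]
212 [[0.9, -35.6, 57.3], [-1.4, -35.7, 57.3], [-3.7, -35.8, 57.3]]
post tool [[-16.700000762939453, -42.099998474121094], [-16.700000762939453, -60.20000076293945], [49.5, -60.20000076293945], [49.5, -42.099998474121094]]
```

{"name": "jog_arm", "arguments": {
  "series": [
    [-1, [-0.001, -0.005, 0], [0, 0, 0]],
    [-1, [-0.001, -0.01, 0], [0, 0, 0]],
    [-1, [-0.001, -0.014, 0], [0, 0, 0]],
    [-1, [-0.001, -0.018, 0], [0, 0, 0]],
    [-1, [-0.001, -0.022, 0], [0, 0, 0]],
    [-1, [-0.001, -0.022, 0], [0, 0, 0]],
    [-1, [-0.001, -0.022, 0], [0, 0, 0]]
  ]
}}

```text
time: 35.48
tool_pos: [0.5067, -0.2896, 0.1877]
tool_rot: [3.141, 0.0, 1.349]
contact_force: [0.0, -0.4, -1.3]
opening: 0.0076
```

```bash
python3 go.py; python3 - <<'E'
from h import *
d=grab('scene'); save('s22',d['img'],(100,200,170,270),10); 
E
```

```text
t 35.48 tcp [ 0.5067 -0.2896  0.1877] [3.141 0.    1.349] F [ 0.  -0.4 -1.3] open 0.0076 q [-0.65  0.48  1.42 -0.    1.24 -0.43]
```

View pics/s22.png

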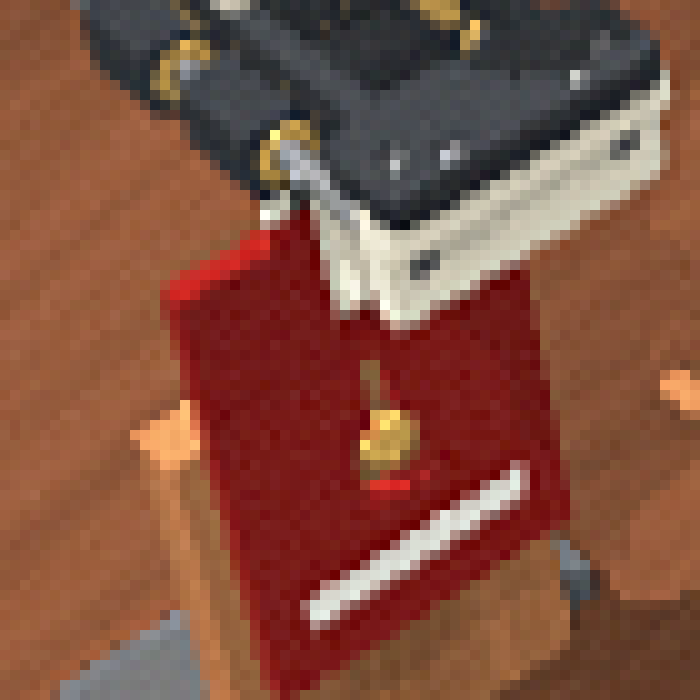

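{"name": "jog_arm", "arguments": {
  "series": [
    [-1, [0, -0.004, 0], [0, 0, 0]],
    [-1, [0, -0.008, 0], [0, 0, 0]],
    [-1, [0, -0.012, 0], [0, 0, 0]],
    [-1, [0, -0.012, 0], [0, 0, 0]],
    [-1, [0, -0.012, 0], [0, 0, 0]],
    [-1, [0, -0.012, 0], [0, 0, 0]]
  ]
}}

```text
time: 36.03
tool_pos: [0.4952, -0.2869, 0.1877]
tool_rot: [3.141, 0.0, 1.349]
contact_force: [0.5, 0.2, 0.1]
opening: 0.0081
```

```bash
python3 go.py; python3 - <<'E'
from h import *
d=grab('scene'); save('s23',d['img'],(100,200,170,270),10); d=grab('wrist'); save('w23',d['img'],(140,120,300,330),2.8)
E
```

```text
t 36.03 tcp [ 0.4952 -0.2869  0.1877] [3.141 0.    1.349] F [0.5 0.2 0.1] open 0.0081 q [-0.66  0.46  1.45 -0.    1.23 -0.44]
```

View pics/s23.png

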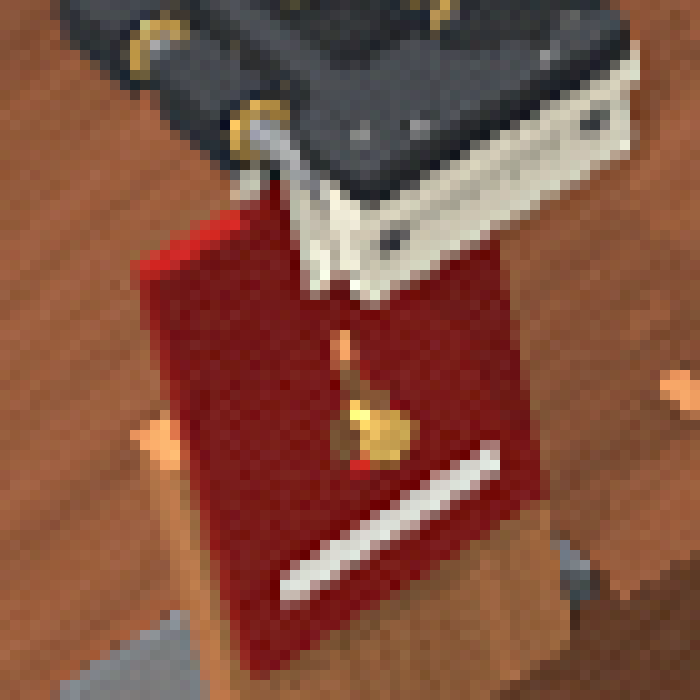

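View pics/w23.png

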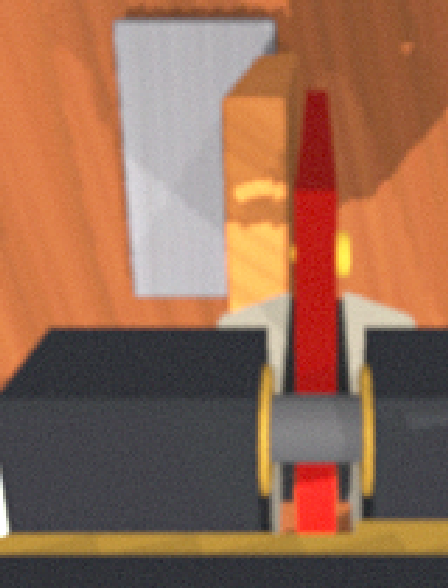

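{"name": "jog_arm", "arguments": {
  "series": [
    [-1, [0, 0, 0.005], [0, 0, 0]],
    [-1, [0, 0, 0.01], [0, 0, 0]],
    [-1, [0, 0, 0.015], [0, 0, 0]],
    [-1, [0, 0, 0.018], [0, 0, 0]],
    [-1, [0, 0, 0.018], [0, 0, 0]],
    [-1, [0, 0, 0.018], [0, 0, 0]]
  ]
}}

```text
time: 36.63
tool_pos: [0.495, -0.2867, 0.1691]
tool_rot: [-3.141, -0.0, 1.349]
contact_force: [-0.3, 1.6, -1.0]
opening: 0.0078
```

```bash
python3 go.py; python3 - <<'E'
from h import *
d=grab('scene'); save('s24',d['img'],(100,200,170,270),10)
E
```

```text
t 36.63 tcp [ 0.495  -0.2867  0.1691] [-3.141 -0.     1.349] F [-0.3  1.6 -1. ] open 0.0078 q [-0.66  0.48  1.48  0.    1.19 -0.44]
```

View pics/s24.png

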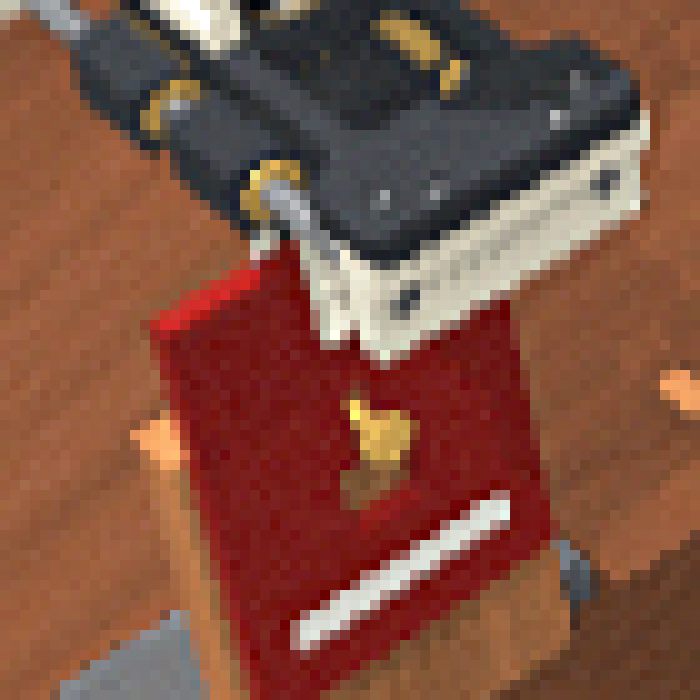

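{"name": "jog_arm", "arguments": {
  "series": [
    [-1, [0, 0, 0.004], [0, 0, 0]],
    [-1, [0, 0, 0.008], [0, 0, 0]],
    [-1, [0, 0, 0.011], [0, 0, 0]],
    [-1, [0, 0, 0.013], [0, 0, 0]],
    [-1, [0, 0, 0.0145], [0, 0, 0]],
    [-1, [0, 0, 0.0145], [0, 0, 0]],
    [-1, [0, 0, 0.0145], [0, 0, 0]]
  ]
}}

```text
time: 37.27
tool_pos: [0.495, -0.2867, 0.1547]
tool_rot: [-3.141, -0.0, 1.349]
contact_force: [0.1, 1.9, -1.7]
opening: 0.0076
```

```bash
python3 go.py; python3 - <<'E'
from h import *
d=grab('scene'); save('s25',d['img'],(100,200,170,270),10)
E
```

```text
t 37.27 tcp [ 0.495  -0.2867  0.1547] [-3.141 -0.     1.349] F [ 0.1  1.9 -1.7] open 0.0076 q [-0.66  0.49  1.5   0.    1.15 -0.44]
```

View pics/s25.png

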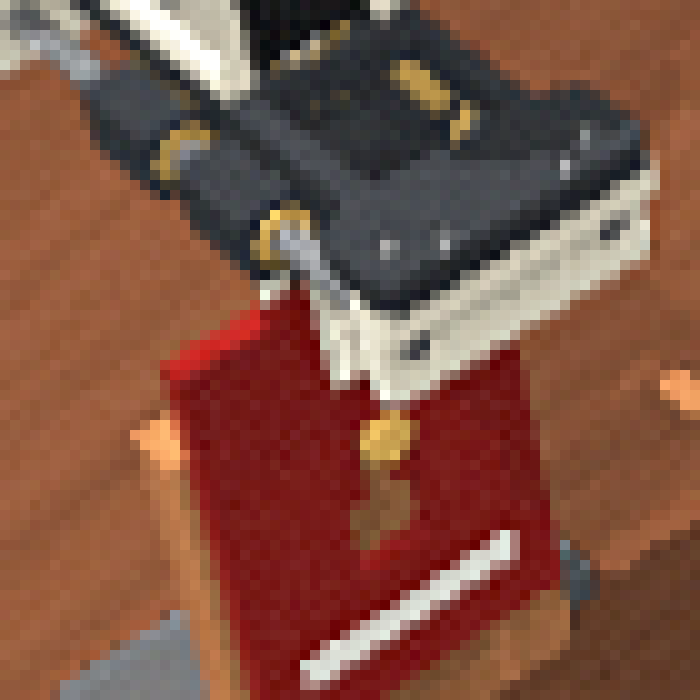

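{"name": "jog_arm", "arguments": {
  "series": [
    [-1, [0, 0, 0.0008], [0, 0, 0]],
    [-1, [0, 0, 0.0014], [0, 0, 0]],
    [-1, [0, 0, 0.0014], [0, 0, 0]]
  ]
}}

```text
time: 37.57
tool_pos: [0.4953, -0.2868, 0.1538]
tool_rot: [3.141, 0.0, 1.349]
contact_force: [-0.4, 2.4, 0.4]
opening: 0.0076
```

```bash
python3 go.py
```

```text
t 37.57 tcp [ 0.4953 -0.2868  0.1538] [3.141 0.    1.349] F [-0.4  2.4  0.4] open 0.0076 q [-0.66  0.49  1.5   0.    1.15 -0.44]
```

{"name": "jog_arm", "arguments": {
  "series": [
    [-1, [0.0006, 0, 0.0005], [0, 0, 0]],
    [-1, [0.0006, 0, 0.001], [0, 0, 0]],
    [-1, [0.0006, 0, 0.001], [0, 0, 0]],
    [-1, [0.0006, 0, 0.001], [0, 0, 0]]
  ]
}}

```text
time: 37.9
tool_pos: [0.4954, -0.2868, 0.1536]
tool_rot: [3.14, 0.001, 1.349]
contact_force: [-1.3, 1.5, 5.9]
opening: 0.0073
```

```bash
python3 go.py
```

```text
t 37.9 tcp [ 0.4954 -0.2868  0.1536] [3.140e+00 1.000e-03 1.349e+00] F [-1.3  1.5  5.9] open 0.0073 q [-0.66  0.49  1.5  -0.    1.15 -0.44]
```

{"name": "jog_arm", "arguments": {
  "series": [
    [-0.8, [0, 0, -0.0005], [0, 0, 0]],
    [-0.6, [0, 0, -0.0005], [0, 0, 0]],
    [-0.4, [0, 0, -0.0005], [0, 0, 0]],
    [-0.2, [0, 0, -0.0005], [0, 0, 0]],
    [-0.2, [0, 0, -0.0005], [0, 0, 0]],
    [-0.2, [0, 0, -0.0005], [0, 0, 0]]
  ]
}}

```text
time: 38.4
tool_pos: [0.4953, -0.2864, 0.153]
tool_rot: [-3.141, 0.0, 1.349]
contact_force: [-0.1, 0.5, -0.6]
opening: 0.0352
```

```bash
python3 go.py; python3 - <<'E'
from h import *
d=grab('scene'); save('s26',d['img'],(100,200,170,270),10);d=grab('wrist'); save('w26',d['img'])
E
```

```text
t 38.4 tcp [ 0.4953 -0.2864  0.153 ] [-3.141  0.     1.349] F [-0.1  0.5 -0.6] open 0.0352 q [-0.66  0.49  1.5  -0.    1.15 -0.44]
```

View pics/s26.png

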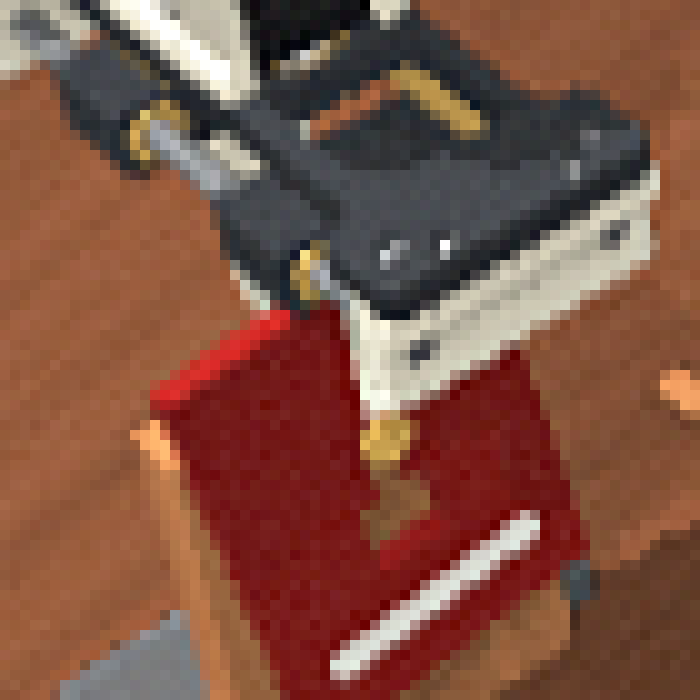

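View pics/w26.png

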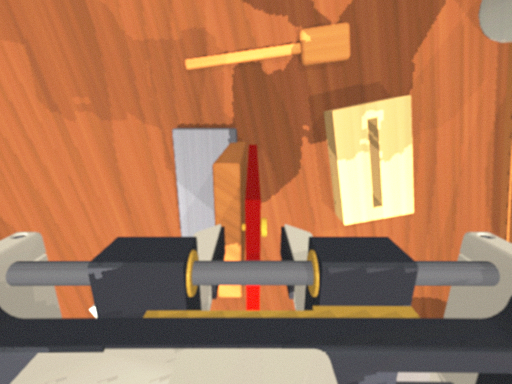

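{"name": "jog_arm", "arguments": {
  "series": [
    [-0.2, [0, 0, -0.01], [0, 0, 0]],
    [-0.2, [0, 0, -0.03], [0, 0, 0]],
    [-0.2, [0, 0, -0.06], [0, 0, 0]],
    [-0.2, [0, 0, -0.09], [0, 0, 0]],
    [-0.2, [0, 0, -0.12], [0, 0, 0]],
    [-0.2, [0.04, 0, -0.13], [0, 0, 0]],
    [-0.2, [0.08, 0, -0.13], [0, 0, 0]],
    [-0.2, [0.12, 0, -0.13], [0, 0, 0]],
    [-0.2, [0.16, 0, -0.13], [0, 0, 0]],
    [-0.2, [0.18, 0, -0.13], [0, 0, 0]],
    [-0.2, [0.18, 0, -0.13], [0, 0, 0]]
  ]
}}

```text
time: 39.42
tool_pos: [0.5355, -0.1066, 0.2843]
tool_rot: [3.14, -0.001, 1.354]
contact_force: [0.1, 0.7, 0.5]
opening: 0.0367
```

```bash
python3 go.py; python3 - <<'E'
from h import *
d=grab('scene'); save('s27',d['img'],(90,190,190,290),7);d=grab('top'); save('t27',d['img'],(330,170,430,260),7)
E
```

```text
t 39.42 tcp [ 0.5355 -0.1066  0.2843] [ 3.140e+00 -1.000e-03  1.354e+00] F [0.1 0.7 0.5] open 0.0367 q [-0.34  0.34  1.36  0.    1.43 -0.12]
```

View pics/s27.png

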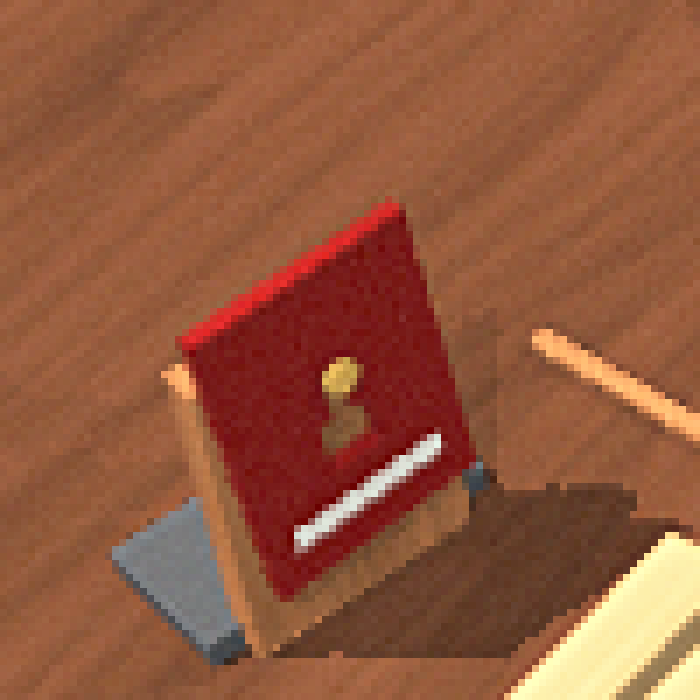

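View pics/t27.png

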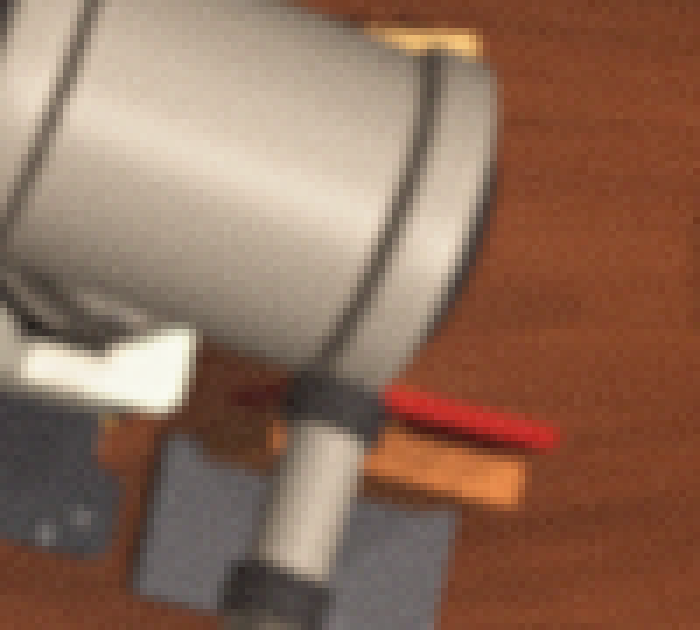

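{"name": "jog_arm", "arguments": {
  "series": [
    [-0.2, [0.04, 0, 0], [0, 0, 0]],
    [-0.2, [0.08, 0, 0], [0, 0, 0]],
    [-0.2, [0.11, -0.03, 0], [0, 0, 0]],
    [-0.2, [0.11, -0.06, 0], [0, 0, 0]],
    [-0.2, [0.11, -0.09, 0], [0, 0, 0]],
    [-0.2, [0.11, -0.09, 0], [0, 0, 0]],
    [-0.2, [0.11, -0.09, 0], [0, 0, 0]],
    [-0.2, [0.11, -0.09, 0], [0, 0, 0]],
    [-0.2, [0.11, -0.09, 0], [0, 0, 0]],
    [-0.2, [0.11, -0.09, 0], [0, 0, 0]]
  ]
}}

```text
time: 40.35
tool_pos: [0.4723, 0.0155, 0.283]
tool_rot: [3.141, 0.0, 1.347]
contact_force: [0.2, -0.5, -0.7]
opening: 0.0367
```

```bash
cat > chk.py <<'E'
from h import *
for n in ('scene',):
    d=grab(n);p=cloud(d);im=d['img'].astype(int);hsv=cv2.cvtColor(d['img'],cv2.COLOR_RGB2HSV).astype(int)
    red=(hsv[...,1]>170)&((hsv[...,0]<6)|(hsv[...,0]>172))&(np.hypot(p[...,0]-.495,p[...,1]+.287)<.07)
    q=p[red]; a=np.arctan2(q[:,1]+.287,1) ; t=np.array([np.cos(1.349),np.sin(1.349)]); s=(q[:,:2]-[.495,-.287])@t; o=(q[:,:2]-[.495,-.287])@[t[1],-t[0]]
    c=np.c_[s,q[:,2]-.13].astype(np.float32)*1000; r=cv2.minAreaRect(c); print(n,'rect in plane (s,z-130) mm',np.round(r[0],1),np.round(r[1],1),round(r[2],1))
    for lo,hi in((-35,-25),(-25,-15),(15,25),(25,35)):
        m=(c[:,0]>lo)&(c[:,0]<hi); print(lo,'zmin %.1f zmax %.1f'%(c[m,1].min(),c[m,1].max()))
    A=np.c_[c,np.ones(len(c))]; m=np.linalg.lstsq(A,o*1000,rcond=None)[0]; print('plane offset vs s,z:',m.round(3))
d=grab('top')
for z in(.159,.107,.055): print(z,cups(d,z,.012))
E
python3 go.py; python3 chk.py; python3 - <<'E'
from h import *
d=grab('scene'); save('s28',d['img'],(90,90,350,310),3); d=grab('top'); save('t28',d['img'],(120,80,420,290),2.6)
E
```

```text
t 40.35 tcp [0.4723 0.0155 0.283 ] [3.141 0.    1.347] F [ 0.2 -0.5 -0.7] open 0.0367 q [-0.13  0.2   1.56 -0.    1.38  0.09]
scene rect in plane (s,z-130) mm [ -1.6 -25.1] [ 92. 159.] 4.4
-35 zmin -106.2 zmax 51.9
-25 zmin -106.3 zmax 52.2
15 zmin -88.8 zmax 56.3
25 zmin -100.8 zmax 56.2
plane offset vs s,z: [ 0.004 -0.003  2.977]
0.159 [(0.6026, 0.2346, 0.0596, array([239., 236., 228.])), (0.459, 0.2786, 0.0598, array([194.,  88.,  43.]))]
0.107 []
0.055 []
```

View pics/s28.png

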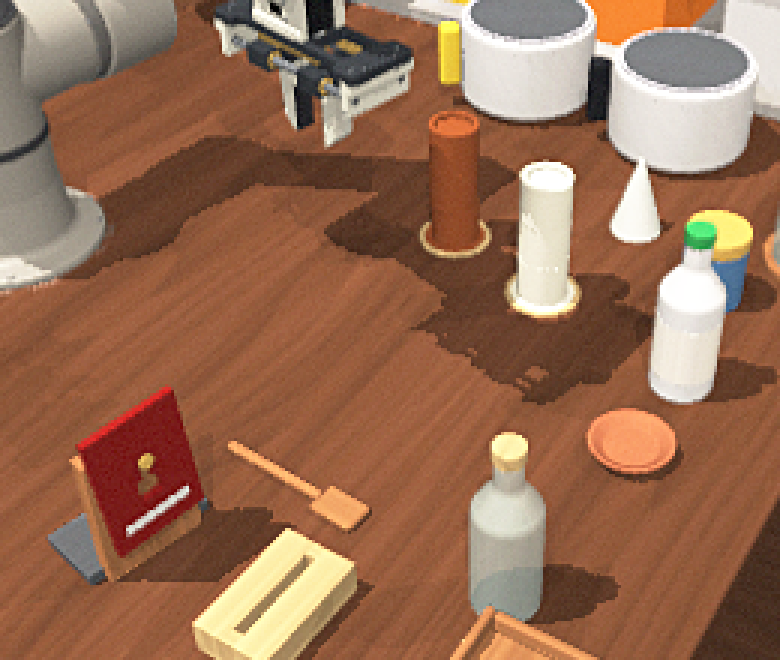

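View pics/t28.png

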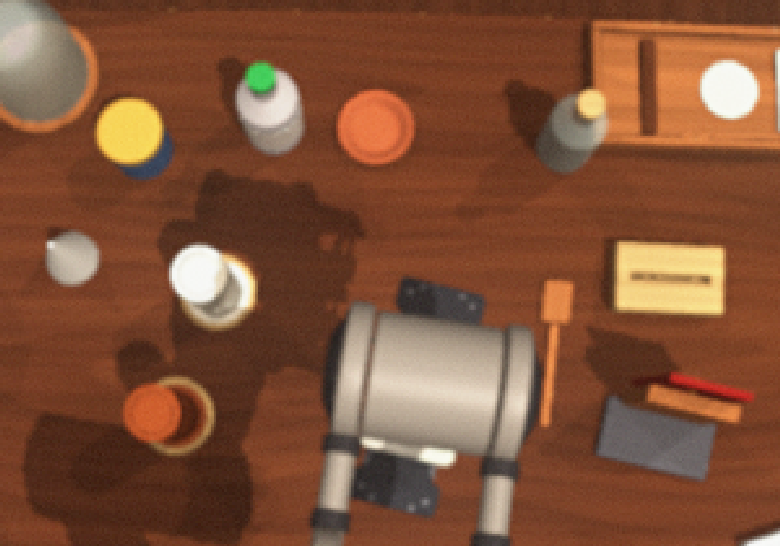

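{"name": "jog_arm", "arguments": {
  "series": [
    [-0.2, [0, 0, 0], [0, 0, 0]],
    [-0.2, [0, 0, 0], [0, 0, 0]],
    [-0.2, [0, 0, 0], [0, 0, 0]],
    [-0.2, [0, 0, 0], [0, 0, 0]],
    [-0.2, [0, 0, 0], [0, 0, 0]]
  ]
}}

```text
time: 40.97
tool_pos: [0.4714, 0.0165, 0.2831]
tool_rot: [3.142, 0.0, 1.349]
contact_force: [0.5, 0.6, 1.1]
opening: 0.0365
```

```bash
python3 chk.py
```

```text
scene rect in plane (s,z-130) mm [ -1.9 -27. ] [ 91.8 163.1] 3.0
-35 zmin -106.7 zmax 51.0
-25 zmin -109.5 zmax 51.7
15 zmin -103.8 zmax 54.2
25 zmin -103.4 zmax 54.8
plane offset vs s,z: [ 0.000e+00 -2.000e-03  2.895e+00]
0.159 [(0.6024, 0.2341, 0.0588, array([238., 236., 227.])), (0.4586, 0.2779, 0.0584, array([194.,  89.,  44.]))]
0.107 []
0.055 []
```

{"name": "jog_arm", "arguments": {
  "series": [
    [-0.2, [0, 0, 0], [0, 0, 0]],
    [-0.2, [0, 0, 0], [0, 0, 0]],
    [-0.2, [0, 0, 0], [0, 0, 0]],
    [-0.2, [0, 0, 0], [0, 0, 0]],
    [-0.2, [0, 0, 0], [0, 0, 0]],
    [-0.2, [0, 0, 0], [0, 0, 0]],
    [-0.2, [0, 0, 0], [0, 0, 0]],
    [-0.2, [0, 0, 0], [0, 0, 0]],
    [-0.2, [0, 0, 0], [0, 0, 0]],
    [-0.2, [0, 0, 0], [0, 0, 0]],
    [-0.2, [0, 0, 0], [0, 0, 0]],
    [-0.2, [0, 0, 0], [0, 0, 0]]
  ]
}}

```text
time: 42.07
tool_pos: [0.4714, 0.0164, 0.2831]
tool_rot: [3.142, 0.0, 1.349]
contact_force: [-0.4, 0.5, -0.4]
opening: 0.0363
```

```bash
python3 chk.py
```

```text
scene rect in plane (s,z-130) mm [ -1.3 -26.2] [ 91.4 162.2] 4.0
-35 zmin -108.1 zmax 51.1
-25 zmin -89.2 zmax 51.1
15 zmin -104.0 zmax 54.5
25 zmin -101.9 zmax 54.3
plane offset vs s,z: [ 2.000e-03 -1.000e-03  2.999e+00]
0.159 [(0.6022, 0.2343, 0.0588, array([238., 236., 227.])), (0.4586, 0.278, 0.0592, array([194.,  89.,  43.]))]
0.107 []
0.055 []
```

```bash
cat > tilt.py <<'E'
from h import *
d=grab('scene'); im=d['img'].astype(int);hsv=cv2.cvtColor(d['img'],cv2.COLOR_RGB2HSV).astype(int)
t=np.array([np.cos(1.349),np.sin(1.349),0]); n=np.array([t[1],-t[0],0]); S=np.array([.495,-.287,.13])
def onp(uv,off):
    s=slopes(d,uv); r=np.c_[s,np.ones(len(s))]@d['TT'][:3,:3].T; o=d['TT'][:3,3]
    P=o+r*((((S+off*n)-o)@n)/(r@n))[:,None]; return np.c_[(P-S)@t,P[:,2]-.13]*1000
H,W=384,512; v,u=np.mgrid[:H,:W]; P=onp(np.c_[u.ravel(),v.ravel()],.004).reshape(H,W,2)
red=(hsv[...,1]>180)&((hsv[...,0]<5)|(hsv[...,0]>173))&(abs(P[...,0])<75)&(P[...,1]>-110)&(P[...,1]<75)
front=red&(im[...,0]<165)
k,l,st,_=cv2.connectedComponentsWithStats(front.astype(np.uint8)); f=l==1+np.argmax(st[1:,4])
q=P[f]; r=cv2.minAreaRect(q.astype(np.float32)); print('front',np.round(r[0],1),np.round(r[1],1),round(r[2],2))
# edges: per-column top and bottom, per-row left/right
Q=np.round(q).astype(int)
def line(sel,a,b,fn):
    xs=range(*sel); pts=[]
    for x in xs:
        m=abs(q[:,a]-x)<1.5
        if m.sum()>3: pts.append((x,fn(q[m,b])))
    pts=np.array(pts); c=np.polyfit(pts[:,0],pts[:,1],1); return np.degrees(np.arctan(c[0])).round(2),c[1].round(1)
print('top',line((-35,36,3),0,1,np.max),'bottom',line((-30,31,3),0,1,np.min),'left',line((-60,30,4),1,0,np.min),'right',line((-60,30,4),1,0,np.max))
w=(im.min(2)>120)&(abs(P[...,0])<45)&(P[...,1]>-85)&(P[...,1]<-30)
qq=P[w]; c=np.polyfit(qq[:,0],qq[:,1],1); print('white bar tilt',np.degrees(np.arctan(c[0])).round(2),qq.mean(0).round(1),len(qq))
E
python3 tilt.py
```

```text
front [ -3.7 -16.6] [ 92.4 144.6] 4.01
top (np.float64(4.1), np.float64(49.8)) bottom (np.float64(4.51), np.float64(-85.3)) left (np.float64(-3.9), np.float64(-48.8)) right (np.float64(-3.62), np.float64(39.9))
white bar tilt 3.67 [  1.2 -64.9] 65
```

```bash
cat >> tilt.py <<'E'
Ph=onp(np.c_[u.ravel(),v.ravel()],.011).reshape(H,W,2)
ye=(hsv[...,0]>18)&(hsv[...,0]<36)&(hsv[...,1]>90)&(im[...,0]>110)&(abs(Ph[...,0])<15)&(abs(Ph[...,1])<15)
q=Ph[ye]; print('head',len(q),q.mean(0).round(1),q.min(0).round(1),q.max(0).round(1))
hole=~red&(abs(P[...,0])<18)&(P[...,1]<-8)&(P[...,1]>-48)
q=P[hole]; print('hole',len(q),q.mean(0).round(1),q.min(0).round(1),q.max(0).round(1))
save('tilt',d['img'],(105,215,165,280),11)
E
python3 tilt.py
```

```text
front [ -3.1 -18.9] [ 91.6 139.3] 3.74
top (np.float64(4.1), np.float64(49.8)) bottom (np.float64(3.92), np.float64(-85.7)) left (np.float64(-3.9), np.float64(-48.8)) right (np.float64(-3.62), np.float64(39.9))
white bar tilt 3.67 [  1.2 -64.9] 65
head 19 [-3.4  4.6] [-9.8 -2.4] [ 2.5 10.9]
hole 44 [ -2.2 -24.2] [-12.1 -35.7] [ 7.1 -8.7]
```

View pics/tilt.png

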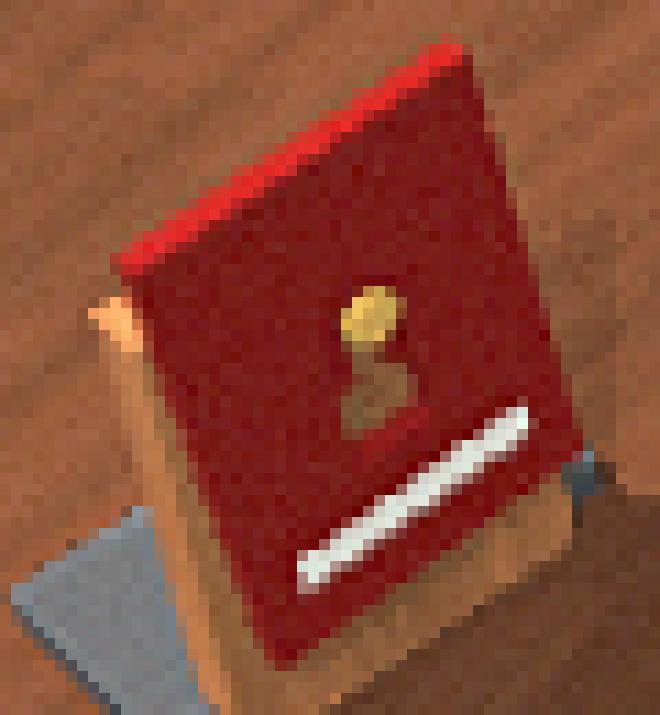

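{"name": "jog_arm", "arguments": {
  "series": [
    [-0.2, [-0.038, 0.012, 0], [0, 0, 0]],
    [-0.2, [-0.076, 0.024, 0], [0, 0, 0]],
    [-0.2, [-0.114, 0.036, 0], [0, 0, 0]],
    [-0.2, [-0.152, 0.047, 0], [0, 0, 0]],
    [-0.2, [-0.19, 0.059, 0], [0, 0, 0]],
    [-0.2, [-0.225, 0.07, 0], [0, 0, 0]],
    [-0.2, [-0.26, 0.081, 0], [0, 0, 0]],
    [-0.2, [-0.282, 0.088, 0], [0, 0, 0]],
    [-0.2, [-0.2904, 0.09, 0], [0, 0, 0]],
    [-0.2, [-0.2904, 0.09, 0], [0, 0, 0]],
    [-0.2, [-0.2904, 0.09, 0], [0, 0, 0]],
    [-0.2, [-0.2904, 0.09, 0], [0, 0, 0]]
  ]
}}

```text
time: 43.27
tool_pos: [0.4953, -0.2852, 0.2833]
tool_rot: [-3.142, -0.0, 1.35]
contact_force: [0.7, -0.3, -0.2]
opening: 0.0369
```

```bash
python3 go.py .4953,-.2866,.20,1.349 .4953,-.2866,.1536,1.349
```

```text
t 43.27 tcp [ 0.4953 -0.2852  0.2833] [-3.142 -0.     1.35 ] F [ 0.7 -0.3 -0.2] open 0.0369 q [-0.66  0.39  1.29  0.    1.46 -0.44]
.4953,-.2866,.20,1.349 shift [-0.0014, 0.0003, 0.0833] rot [-0.0001, -0.0005, 0.001]
.4953,-.2866,.1536,1.349 shift [-0.0014, 0.0003, 0.1297] rot [-0.0001, -0.0005, 0.001]
```

{"name": "jog_arm", "arguments": {
  "series": [
    [-0.2, [0, 0, 0.04], [0, 0, 0]],
    [-0.2, [0, 0, 0.075], [0, 0, 0]],
    [-0.2, [0, 0, 0.1], [0, 0, 0]],
    [-0.2, [0, 0, 0.12], [0, 0, 0]],
    [-0.2, [0, 0, 0.128], [0, 0, 0]],
    [-0.2, [0, 0, 0.128], [0, 0, 0]],
    [-0.2, [0, 0, 0.128], [0, 0, 0]],
    [-0.5, [0, 0, 0.128], [0, 0, 0]],
    [-0.7, [0, 0, 0.128], [0, 0, 0]],
    [-1, [0, 0, 0.128], [0, 0, 0]],
    [-1, [0, 0, 0.128], [0, 0, 0]],
    [-1, [0, 0, 0.128], [0, 0, 0]]
  ]
}}

```text
time: 44.27
tool_pos: [0.4953, -0.2868, 0.1556]
tool_rot: [3.141, 0.0, 1.349]
contact_force: [-0.7, 0.9, 0.2]
opening: 0.0081
```

{"name": "jog_arm", "arguments": {
  "series": [
    [-1, [0, 0, 0], [0, 0, 0]],
    [-1, [0, 0, 0], [0, 0, 0]],
    [-1, [0, 0, 0], [0, 0, 0]],
    [-1, [0, 0, 0], [0, 0, 0]],
    [-1, [0, 0, 0], [0, 0, 0]]
  ]
}}

```text
time: 44.68
tool_pos: [0.4953, -0.2868, 0.1554]
tool_rot: [3.141, 0.0, 1.349]
contact_force: [-1.2, 0.1, 3.4]
opening: 0.0077
```

```bash
python3 go.py; python3 tilt.py
```

```text
t 44.68 tcp [ 0.4953 -0.2868  0.1554] [3.141 0.    1.349] F [-1.2  0.1  3.4] open 0.0077 q [-0.66  0.49  1.5  -0.    1.15 -0.44]
front [ -3.3 -15.6] [ 91.6 147. ] 3.74
top (np.float64(-45.71), np.float64(18.1)) bottom (np.float64(3.67), np.float64(-85.7)) left (np.float64(-3.9), np.float64(-48.8)) right (np.float64(-35.23), np.float64(15.8))
white bar tilt 3.69 [  0.3 -65.1] 65
head 18 [-3.7  4.9] [-9.8 -2.4] [ 2.5 10.9]
hole 45 [ -2.4 -24.1] [-12.1 -35.7] [ 7.1 -8.7]
```

{"name": "jog_arm", "arguments": {
  "series": [
    [-1, [0, 0, -0.0015], [0, 0, 0]],
    [-1, [0.001, 0, -0.0015], [0, -0.022, 0]],
    [-1, [0.002, 0, -0.0015], [0, -0.044, 0]],
    [-1, [0.0031, 0, -0.0015], [0, -0.066, 0]],
    [-1, [0.0031, 0, -0.0015], [0, -0.066, 0]],
    [-1, [0.0031, 0, -0.0015], [0, -0.066, 0]],
    [-1, [0.0031, 0, -0.0015], [0, -0.066, 0]]
  ]
}}

```text
time: 45.32
tool_pos: [0.496, -0.2834, 0.1566]
tool_rot: [-3.141, 0.066, 1.349]
contact_force: [-0.0, 0.6, -0.2]
opening: 0.0077
```

```bash
python3 go.py; python3 tilt.py
```

```text
t 45.32 tcp [ 0.496  -0.2834  0.1566] [-3.141  0.066  1.349] F [-0.   0.6 -0.2] open 0.0077 q [-0.62  0.48  1.51 -0.07  1.12 -0.37]
front [ -3.1 -13.5] [ 92.3 146.6] 0.47
top (np.float64(-44.76), np.float64(28.1)) bottom (np.float64(1.24), np.float64(-84.4)) left (np.float64(-0.38), np.float64(-47.6)) right (np.float64(-27.65), np.float64(22.5))
white bar tilt 0.23 [ -2.7 -63.9] 65
head 16 [-3.   4.7] [-9.2 -2.4] [ 2.5 10.9]
hole 44 [ -2.7 -23. ] [-12.9 -35.7] [ 5.6 -8.7]
```

View pics/tilt.png

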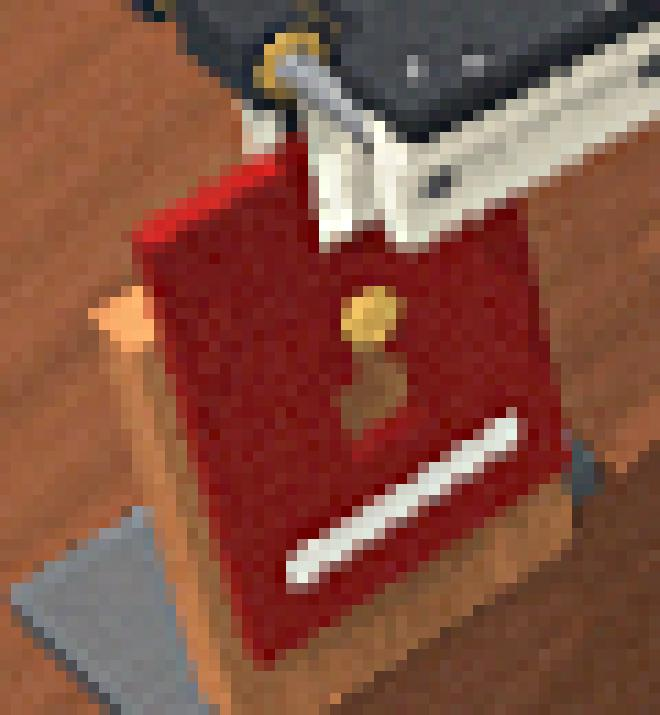

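{"name": "jog_arm", "arguments": {
  "series": [
    [-1, [0, 0, 0.0008], [0, 0, 0]],
    [-1, [0, 0, 0.0015], [0, 0, 0]],
    [-1, [0, 0, 0.002], [0, 0, 0]],
    [-1, [0, 0, 0.002], [0, 0, 0]]
  ]
}}

```text
time: 45.7
tool_pos: [0.496, -0.284, 0.1553]
tool_rot: [3.141, 0.066, 1.348]
contact_force: [-0.4, 1.3, 4.7]
opening: 0.0079
```

```bash
python3 go.py
```

```text
t 45.7 tcp [ 0.496  -0.284   0.1553] [3.141 0.066 1.348] F [-0.4  1.3  4.7] open 0.0079 q [-0.62  0.48  1.52 -0.07  1.12 -0.37]
```

{"name": "jog_arm", "arguments": {
  "series": [
    [-1, [0, 0, -0.0006], [0, 0, 0]],
    [-1, [0, 0, -0.0006], [0, 0, 0]],
    [-0.8, [0, 0, -0.0006], [0, 0, 0]],
    [-0.7, [0, 0, -0.0006], [0, 0, 0]],
    [-0.6, [0, 0, -0.0006], [0, 0, 0]],
    [-0.5, [0, 0, -0.0006], [0, 0, 0]],
    [-0.4, [0, 0, -0.0006], [0, 0, 0]],
    [-0.3, [0, 0, -0.0006], [0, 0, 0]],
    [-0.3, [0, 0, -0.0006], [0, 0, 0]]
  ]
}}

```text
time: 46.45
tool_pos: [0.4958, -0.2837, 0.1552]
tool_rot: [-3.142, 0.066, 1.349]
contact_force: [-0.3, 0.5, 0.4]
opening: 0.0316
```

```bash
python3 go.py; python3 tilt.py
```

```text
t 46.45 tcp [ 0.4958 -0.2837  0.1552] [-3.142  0.066  1.349] F [-0.3  0.5  0.4] open 0.0316 q [-0.62  0.48  1.52 -0.07  1.12 -0.37]
front [ -3.4 -16.7] [ 92.4 142.5] 0.47
top (np.float64(-45.17), np.float64(24.1)) bottom (np.float64(3.56), np.float64(-85.3)) left (np.float64(-0.15), np.float64(-47.9)) right (np.float64(-30.75), np.float64(18.7))
white bar tilt 0.4 [ -3.6 -65.1] 66
head 17 [-3.3  5. ] [-9.2 -2.4] [ 2.5 10.9]
hole 43 [ -3.3 -23.4] [-12.9 -35.7] [ 5.  -8.7]
```

Upright now (0.4°). Retreat upward along the tool axis, un-tilt, and move off.

{"name": "jog_arm", "arguments": {
  "series": [
    [-0.3, [0, 0, -0.02], [0, 0, 0]],
    [-0.3, [0, 0, -0.05], [0, 0, 0]],
    [-0.3, [0, 0, -0.09], [0, 0, 0]],
    [-0.3, [0, 0, -0.13], [0, 0, 0]],
    [-0.3, [0.04, 0, -0.13], [0, 0.066, 0]],
    [-0.3, [0.08, 0, -0.13], [0, 0.066, 0]],
    [-0.3, [0.12, 0, -0.13], [0, 0.066, 0]],
    [-0.3, [0.16, 0, -0.13], [0, 0.066, 0]],
    [-0.3, [0.2, 0, -0.13], [0, 0.066, 0]],
    [-0.3, [0.24, -0.01, -0.13], [0, 0.066, 0]],
    [-0.3, [0.27, -0.03, -0.13], [0, 0.066, 0]],
    [-0.3, [0.27, -0.05, -0.13], [0, 0.066, 0]]
  ]
}}

```text
time: 47.5
tool_pos: [0.5081, 0.0033, 0.2663]
tool_rot: [-3.14, -0.002, 1.354]
contact_force: [-1.0, 0.5, 0.4]
opening: 0.0321
```

{"name": "jog_arm", "arguments": {
  "series": [
    [-0.3, [0, -0.03, 0], [0, 0, 0]],
    [-0.3, [0, -0.03, 0], [0, 0, 0]],
    [-0.3, [0, -0.03, 0], [0, 0, 0]],
    [-0.3, [0, -0.03, 0], [0, 0, 0]],
    [-0.3, [0, -0.03, 0], [0, 0, 0]],
    [-0.3, [0, -0.03, 0], [0, 0, 0]],
    [-0.3, [0, -0.03, 0], [0, 0, 0]],
    [-0.3, [0, -0.03, 0], [0, 0, 0]]
  ]
}}

```text
time: 48.17
tool_pos: [0.4794, 0.0047, 0.2669]
tool_rot: [-3.141, 0.0, 1.348]
contact_force: [1.2, 0.0, 0.1]
opening: 0.0325
```

```bash
python3 go.py; python3 tilt.py; python3 chk.py | tail -3; python3 - <<'E'
from h import *
d=grab('scene'); save('s30',d['img'],(90,90,350,310),3)
E
```

```text
t 48.17 tcp [0.4794 0.0047 0.2669] [-3.141  0.     1.348] F [1.2 0.  0.1] open 0.0325 q [-0.15  0.23  1.57 -0.    1.34  0.07]
front [ -3.2 -18.1] [ 92.3 139.8] 0.1
top (np.float64(0.7), np.float64(49.9)) bottom (np.float64(1.92), np.float64(-85.0)) left (np.float64(0.03), np.float64(-47.7)) right (np.float64(-0.48), np.float64(40.9))
white bar tilt 0.4 [ -3.6 -65.1] 66
head 17 [-3.3  5. ] [-9.2 -2.4] [ 2.5 10.9]
hole 47 [ -3.4 -24.2] [-13.5 -36.6] [ 5.9 -8.7]
0.159 [(0.6023, 0.2341, 0.0583, array([242., 242., 237.])), (0.4582, 0.278, 0.0588, array([194.,  88.,  43.]))]
0.107 []
0.055 []
```

View pics/s30.png

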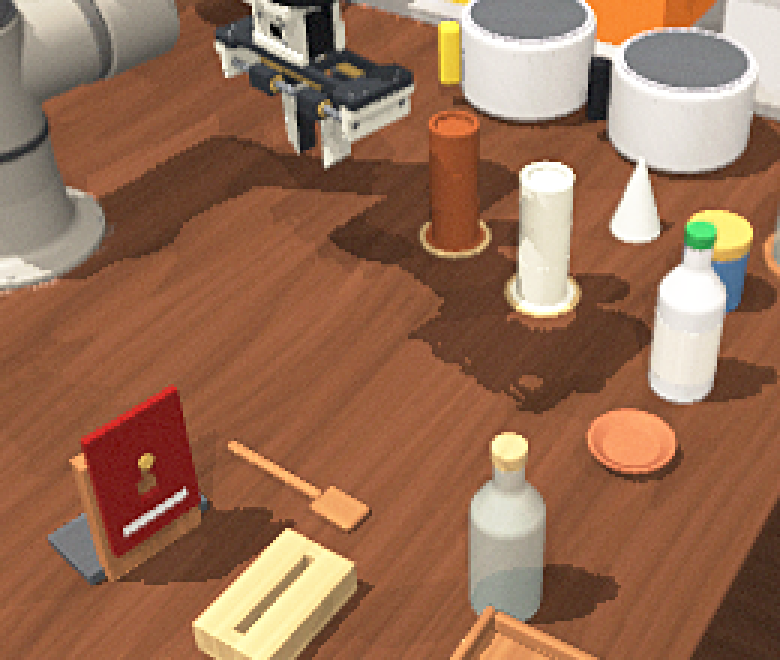

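```bash
python3 -c "
from cell import job; print(job.hand_in())"
```

```text
the job is handed in; nothing more can be done
None
```

All six cups are stacked and the red sign hangs on the screw. I handed the job in at about 48 s of the 210 s allowed.

- **Cups:** There are three cream cups on the cream coaster and three brown cups on the brown one, all mouth-down. In the top camera's last look the stack tops were at (0.602, 0.234) and (0.458, 0.278). That is within about 2 mm of the coaster centres from the same camera, (0.604, 0.235) and (0.459, 0.278). The scene camera put the coasters 2–3 mm away from the top camera's values, so I placed the cups between the two readings.
- **Sign:** After the first release it hung about 4° off upright, because the screw sat to one side of the slot. I gripped it again, centred it, reseated it and let go. In the last check its front face was tilted 0.1° and its white bar 0.4°. The top edge was 50 mm above the screw axis, which matches fully seated (50.5 mm).
- **Bottom edge reading:** The fit to the sign's bottom edge read 1.9° in that last check. It disagrees with the other edges, and I take it as pixel noise.
- **Bystanders:** In the last scene picture both bottles, the cone and the spoon stood as they did at the start, and the arm was clear of everything.

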